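# Hook the scrap-bin lid under its rim and snap it shut

## Robot

A 6-joint arm with a two-finger parallel gripper is mounted at the origin on the work surface. World frame = base frame: x ahead of the robot, y to its left, z up, the work surface at z = 0. Lengths are in m, angles in rad, forces in N, time in s.
With the tool pointing down it reaches from about 0.375 to 0.925 m from the base axis. Payload 5.7 kg.
Tool frame: the origin (TCP) lies at the very end of the fingers, on their centre line; the grasp point (between the pads) lies 19 mm behind it (r.grip_point_offset is the z of the grasp point in the tool frame, in m); z points along the fingers, y is the line along which they close (so a half turn about z gives the same grasp; the last joint's range is limited). The gripper opens to 88 mm and grips with 3 to 60 N. Pads are 20 mm wide; open, the fingers measure 115 mm over their backs; the gripper's body (75 mm by 178 mm) begins 61 mm behind the grasp point.
Start: joints at [1.177, 0.359, 1.51, -0, 1.272, -0.115], TCP at [0.165, 0.577, 0.2] pointing down, gripper open.
Joint ranges: [-2.97, 2.97], [-1.01, 2.36], [0.21, 2.38], [-0.96, 4.11], [0.2, 2.71], [-2.98, 2.98]. Speed limits (rad/s): [2.39, 2.39, 3.14, 3.14, 3.14, 3.14].

## Interface

Orientations are given as a rotation vector (axis times angle).
In Python, from bench import monitor, vision, job, r gives the robot as it stands. The module is installed in compiled form; this text tells all that it offers.
- The arm moves only by the tool arm_command, never from a script. Its argument "moves" is a list of rows, each an object of numbers: "tx", "ty", "tz": the shift along the tool's x, y, z in units of 25 mm (1.0 is 25 mm); "ax", "ay", "az": the turn, a rotation vector about the tool's x, y, z in units of 8 degrees (1.0 is 8 degrees). In form: [{"tx": .., "ty": .., "tz": .., "ax": .., "ay": .., "az": ..}, ...]. A call has 1 to 8 rows; each row is the pose to reach, as a shift and turn from the pose commanded when the call began, along the tool's axes at that moment; what a row does not reach only later rows make up. A row lasts 1/10 s, in which the tool goes at most 50 mm and 8.59 degrees, less where a joint would pass 70% of its speed; a pose out of reach is approached as far as the arm can. A call with a gripper value outside its range is refused whole. "hand" is the finger opening in mm, from 0 to 87.8, set as the call begins (left out, the last holds). The fingers move at their own pace and stop on an object; "squeeze" is the grip in N (left out, the last holds). Time passes only in rows, so rows that repeat a pose let the fingers close. It gives the time, the measured TCP pose, the force, the opening and the grip force at its end, in the units of the state.
- monitor.read_state(): the state, without advancing time (a new reading comes with each control period).
- vision.capture(name): name is "scene" or "top"; returns (picture, depth): 480x640x3 uint8, red, green, blue; 480x640 float32, m along the optical axis (not along the pixel's ray), 0 where there is no reading.
- vision.camera_model(name): a dict with "K" (3x3 intrinsics, pixels), "k1" (the pictures are not rectified: a ray, as slopes to the right and down, at radius r is drawn at 1 + k1 r^2 times it, then the intrinsics apply), "position" and "attitude" of the camera in the world. Camera axes: x right, y down, z forward; pixel columns grow to the right and rows downward; lengths in m; the calibration is good to about 2 mm. A picture is of the moment at which its call begins. camera_model takes no time and is no camera call.
- job.finish_job(): hands the job in; it is judged then, once.
The state is a dict: "time": time; "q": joint angles; "joint_velocities": joint speeds; "effort": joint torques, N m; "position": TCP position; "orientation": TCP orientation; "wrist_force": force on the tool from outside, world axes, zero at the start; "wrist_torque": the same for the moment, N m; "grip_width": finger opening in m; "grasp_force": force on a finger pad.
Only numpy, scipy, OpenCV 4.12 (cv2) and the standard library are available. Lean on these libraries where they do the work, as an engineer would, in place of code of your own. Each camera call takes 0.05 s, during which the arm holds its last target. There are 200 camera calls.

## Task

Put the loose lid back on the small grey scrap bin: hook the lid's front tongue into the slot under the bin's front rim while the lid leans, then swing it down about that tongue until its rear edge snaps under the orange catch and it lies flat. Work gently - never press on the lid or bin harder than about 12 N, and feel for the contacts - and leave the other things on the counter where they are.

Things in the scene. Friction and masses are not known exactly. Their poses are not given: they have to be found in the camera images.
- lid: loose lid, about 0.15 kg: flat grey plate 120 (x) x 100 (y) x 8 mm thick with a green knob on top and a black tongue at its front; starts flat on the counter, knob up. Origin: middle of the plate's underside. Lid axes: x from front (tongue) to rear edge, y across, z out of the knob side
- lid_knob (a point): centre of the lid's green knob, lid axes. The knob is square, 22 x 22 mm, 30 mm tall, standing on the plate; it can be pinched on either pair of sides. This point is 20 mm behind the plate's middle and 23 mm above the underside; the knob's top is 15 mm higher, the plate's top 15 mm lower
- lid_tongue (a point): middle of the lower tip edge of the lid's black front tongue, level with the underside; lid axes. The tongue is 70 mm wide (y), 4 mm thick (lower half of the plate's thickness) and sticks out 14 mm in front of the plate. It is 94 mm in front of the knob's centre and 23 mm below it
- lid_rear (a point): middle of the lower rear edge of the lid, 134 mm behind the tongue tip, level with the underside; lid axes
- bin: grey scrap bin, fixed to the counter, 160 (x) x 106 (y) mm. Origin: centre of its underside. Bin axes: x from front slot to rear catch, y across, z up; the front faces the robot within about 25 degrees. Slot, seat and catch are on a collar pushed on by hand: all of it sits up to 6 mm higher or lower and up to 3 mm fore or aft of the points given below, so feel for it
- slot (a point): nominal foot of the slot's end wall at mid-width, at seat height, 105 mm above the counter; bin axes. The slot is 78 mm wide, 8 mm high, 10 mm deep (x = 0 to 10 mm) under a black rim whose top is 12 mm above the seat. A flat deck at seat height runs from x = 0 to 40 mm: the tongue can be set down on it and slid to -x under the rim to the end wall. True place differs as told for the bin
- rim (a point): nominal middle of the lower rear edge of the black rim over the slot, 10 mm behind the end wall, 8 mm above the seat; bin axes. At full depth the tongue clears it only if the lid leans 16 degrees or less (rear up). Seated, the tongue tip is 0 to 3 mm from the end wall and the underside on the seat. True place differs as told for the bin
- catch_tip (a point): nominal lower tip of the orange sprung catch, 131 mm behind the end wall, 9.5 mm above the seat (truly up to 5 mm higher); bin axes. Its front slopes up and rearward for 16 mm. The hooked lid, let down, rests on this slope, rear edge 15 to 21 mm above the seat (leaning 6 to 9 degrees), and stays there when let go. Posts 22 mm above the seat flank it, 6 mm further back
- catch (a joint): push-back of the orange catch in m, 0 = sprung forward. Pressing the hooked lid down pushes it back about 3 mm (2 to 3.5 N spring); this takes about 5 to 10 N down on the knob, first on the slope, then past the tip, until the lid drops with a snap onto the seat and the catch springs forward over it
- plate: bystander: round stainless plate 190 mm across, 18 mm high; origin at the centre of its underside
- mug: bystander: blue enamel mug 82 mm across, 80 mm tall; origin at the centre of its underside
- bowl: bystander: clear glass bowl 150 mm across, 70 mm tall; origin at the centre of its underside
- colander: bystander: yellow plastic colander 180 mm across, 95 mm tall, standing upright; origin at the centre of its underside
- spoon: bystander: wooden spoon 220 mm long lying on the counter, along its x; origin below its middle
- soap: bystander: amber soap bottle 60 mm across, 150 mm tall; origin at the centre of its underside
- sponge: bystander: blue scouring sponge 110 x 70 x 35 mm; origin at the centre of its underside
Things that resemble listed ones, but are neither listed nor needed, are in the scene too. Of the things that look like the bin, take the one that is farthest from the robot's base at the start.

How it is judged:
On the way:
1. the lid's tongue is in the slot under the front rim (tip within 6.5 mm of the slot point along the bin) while the lid still leans by at least 3 degrees, rear up (x of lid_tongue in the frame of slot between -0.006 and 0.0065 m and z of lid_tongue in the frame of slot between -0.009 and 0.0085 m and y of lid_tongue in the frame of slot between -0.009 and 0.009 m and angle between lid_tongue's own z axis and vertical above 0.05 rad and z of lid_rear in the frame of slot above -0.001 m), for 0.1 s.
At the end, for the whole second after the job is handed in: the lid lies flat on the bin at rest (lean under 1.7 degrees), tongue under the rim (tip within 6 mm along, 9 mm across, 9 mm in height of the nominal slot point), rear edge on the seat (within 9 mm of nominal height, 10 mm of the middle), catch sprung forward over it (within 1.5 mm) (x of lid_tongue in the frame of slot between -0.006 and 0.0065 m and z of lid_tongue in the frame of slot between -0.009 and 0.0085 m and y of lid_tongue in the frame of slot between -0.009 and 0.009 m and z of lid_rear in the frame of slot between -0.009 and 0.009 m and y of lid_rear in the frame of slot between -0.01 and 0.01 m and angle between lid_tongue's own z axis and vertical below 0.03 rad and value of joint catch below 0.0015 m and linear speed of lid below 0.02 m/s); the robot touches nothing.
It fails at once if the lid and the bin are pressed together with more than 18 N (contact force between lid and bin above 18 N).
It fails at once if the robot presses on the bin with more than 18 N (contact force between any of the fingers, the arm and bin above 18 N).
It fails at once if another thing on the counter is moved by more than 30 mm (distance of any of plate, mug, bowl, colander, spoon, soap, sponge from where it was at the start of the episode above 0.03 m).
It also fails if it takes over 72 s, if anything falls off the work surface, if the arm or the gripper's body presses on something with over 40 N, if the wrist force passes 120 N, or if a joint passes its speed limit or range.

## Working session

There is one attempt and no reset: what is moved stays moved. The work goes in short steps, Python scripts to look and compute and a tool call to move; the robot and the scene stay as the last step left them, time stands still between calls to the robot, and variables do not carry over. Pictures are saved under pics/ and viewed, at most 10 in all, crops included, and the job is handed in when it is done.

Besides the shell and the picture viewer there is one more tool, called after ">>>" as name([rows], argument=value, ...), one row to a line, values as JSON. arm_command: Moves the arm, as the interface text tells. Its arguments: {"type":"object","properties":{"moves":{"type":"array"},"hand":{"type":"number"},"squeeze":{"type":"number"}},"required":["moves"]}

```bash
mkdir -p pics; cat > h.py <<'E'
import numpy as np, cv2
from bench import monitor, vision, job, r
from scipy.spatial.transform import Rotation as R
def cam(n):
    m=vision.camera_model(n); a=np.array(m["attitude"],float)
    A=a if a.shape==(3,3) else R.from_rotvec(a).as_matrix()
    return np.array(m["K"]),m["k1"],np.array(m["position"]),A
def pts(n,d):
    K,k1,p,A=cam(n); v,u=np.mgrid[0:480,0:640]
    x=(u-K[0,2])/K[0,0]; y=(v-K[1,2])/K[1,1]; xu,yu=x.copy(),y.copy()
    for _ in range(6):
        s=1+k1*(xu**2+yu**2); xu,yu=x/s,y/s
    return (np.stack([xu,yu,np.ones_like(xu)],-1)*d[...,None])@A.T+p
E
python3 - <<'E'
from h import *
for n in("scene","top"):
    im,d=vision.capture(n); cv2.imwrite(f"pics/{n}0.png",im[...,::-1]); np.savez(f"{n}0.npz",im=im,d=d)
    print(vision.camera_model(n),d.min(),d.max())
print(monitor.read_state())
E
```

```text
{'K': array([[433.87586051,   0.        , 321.6547387 ],
       [  0.        , 433.87586051, 246.70060572],
       [  0.        ,   0.        ,   1.        ]]), 'k1': 0.01052734052989965, 'position': array([ 1.14475629, -0.11473899,  0.79200867]), 'attitude': array([-1.90207254, -1.65728073,  0.60768742])} 0.0 3.2048972
{'K': array([[508.88903289,   0.        , 323.85481612],
       [  0.        , 508.88903289, 241.96947011],
       [  0.        ,   0.        ,   1.        ]]), 'k1': -0.1070580980011606, 'position': array([0.28729   , 0.00663918, 1.33451394]), 'attitude': array([-2.11049382,  2.12337195, -0.19116255])} 0.0 2.0916421
{'time': 0.1, 'q': array([ 1.17690528e+00,  3.59448709e-01,  1.51133191e+00, -5.66888090e-06,
        1.27250834e+00, -1.15087520e-01]), 'joint_velocities': array([-3.94316826e-04, -1.01955159e-03, -2.23581340e-03,  1.51957324e-05,
        4.55646546e-04,  7.87417481e-04]), 'effort': array([ 9.36837787e-04, -5.16354847e+01, -2.71405882e+01,  6.78443466e-02,
        2.77180370e-02, -5.72875865e-05]), 'position': array([0.16486582, 0.57620544, 0.19908139]), 'orientation': array([-4.36465159e-01, -3.11069860e+00,  2.58052904e-03]), 'wrist_force': array([ 0.67498799, -0.22652297, -0.24425923]), 'wrist_torque': array([0.01025044, 0.06796423, 0.02086646]), 'grasp_force': 0.0, 'grip_width': 0.08739291425563671}
```

View pics/scene0.png

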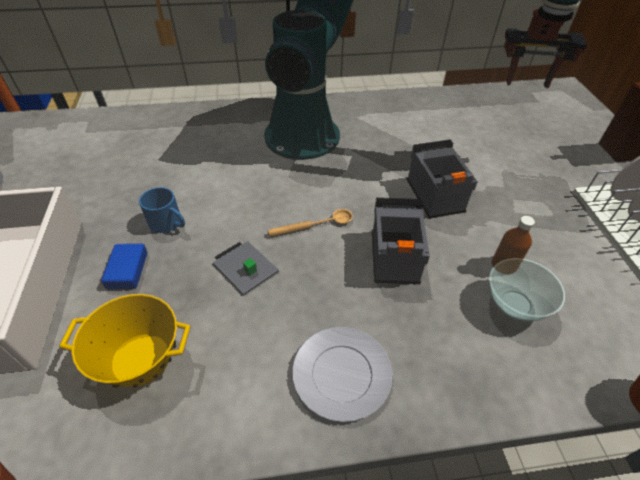

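View pics/top0.png

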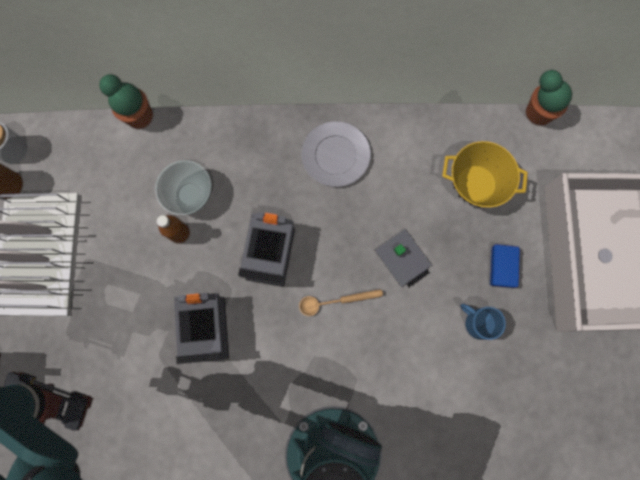

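The scene view shows the lid at about (245,266) with its tongue to the upper left, and the two bins at (399,240) and (440,178). In the top view the lid is at (403,258), knob (400,250), tongue (420,278). The far bin at (268,245) is the target, with its orange catch at (271,218).

```bash
python3 - <<'E'
from h import *
for n in("top","scene"):
    f=np.load(n+"0.npz"); im=f["im"].astype(int); P=pts(n,f["d"]); hsv=cv2.cvtColor(f["im"],cv2.COLOR_RGB2HSV)
    v,u=np.mgrid[0:480,0:640]
    def box(a,b,c,d): return (u>=a)&(u<=b)&(v>=c)&(v<=d)&(f["d"]>0)
    L=box(365,440,225,295) if n=="top" else box(205,285,235,300)
    B=box(230,305,200,295) if n=="top" else box(365,435,190,290)
    ctr=P[L&(P[...,2]<.004)]; print(n,"counter z",np.median(ctr[:,2]))
    g=L&(hsv[...,0]>45)&(hsv[...,0]<80)&(hsv[...,1]>110); q=P[g]; print("knob n",len(q),np.median(q,0),q.max(0),q.min(0))
    top=q[q[:,2]>q[:,2].max()-.006]; print(" top mean",top.mean(0),len(top))
    m=L&(P[...,2]>.004)&(P[...,2]<.02); q=P[m]; print("plate z",np.median(q[:,2]),len(q)); rc=cv2.minAreaRect(q[:,:2].astype(np.float32)*1000); print(rc,cv2.boxPoints(rc).tolist())
    blk=L&(im.sum(-1)<90)&(P[...,2]<.02); q=P[blk]; print("black",len(q),q.mean(0) if len(q) else 0)
    o=B&(hsv[...,0]<15)&(hsv[...,1]>150)&(im[...,0]>120); q=P[o]; print("orange",len(q),q.mean(0),q.min(0),q.max(0))
    h=B&(P[...,2]>.09); q=P[h]; print("bin high",len(q)); rc=cv2.minAreaRect(q[:,:2].astype(np.float32)*1000); print(rc,cv2.boxPoints(rc).tolist())
    zz=np.histogram(q[:,2],np.arange(.09,.15,.003)); print(zz[0].tolist())
    big=cv2.resize(f["im"][(200 if n=="top" else 190):295,(230 if n=="top" else 205):440,::-1],None,fx=3.3,fy=3.3,interpolation=cv2.INTER_CUBIC); cv2.imwrite(f"pics/c_{n}.png",big)
a=cv2.imread("pics/c_top.png");b=cv2.imread("pics/c_scene.png");w=min(a.shape[1],b.shape[1],800);b=b[:,:w];a=a[:,:w]
w=max(a.shape[1],b.shape[1]);o=np.zeros((a.shape[0]+b.shape[0],w,3),np.uint8);o[:a.shape[0],:a.shape[1]]=a;o[a.shape[0]:,:b.shape[1]]=b;cv2.imwrite("pics/c.png",cv2.resize(o,None,fx=min(1,590/o.shape[0]),fy=min(1,590/o.shape[0])))
E
```

```text
top counter z -0.0003276114361474569
knob n 70 [ 0.51564664 -0.1774466   0.03681428] [ 0.52818504 -0.16466001  0.04378188] [ 0.50389067 -0.19051059  0.00817914]
 top mean [ 0.51572841 -0.17562822  0.04010685] 28
plate z 0.007799506503115117 1820
((494.061767578125, -187.91900634765625), (202.19842529296875, 188.74749755859375), 89.64279174804688) [[399.0595397949219, -288.4278869628906], [587.8034057617188, -289.6046142578125], [589.06396484375, -87.41012573242188], [400.32012939453125, -86.2333984375]]
black 4 [ 0.44389981 -0.22363107  0.00453701]
orange 113 [0.58094299 0.14998732 0.12245247] [ 0.57094317  0.13458794 -0.00207839] [0.62301623 0.1673115  0.13482015]
bin high 1755
((513.40673828125, 162.89266967773438), (104.99481201171875, 163.1813201904297), 79.47572326660156) [[423.599853515625, 126.18110656738281], [584.0361328125, 96.37568664550781], [603.213623046875, 199.60423278808594], [442.77734375, 229.40965270996094]]
[21, 57, 276, 527, 245, 66, 86, 178, 85, 44, 44, 62, 44, 15, 4, 1, 0, 0, 0]
scene counter z 0.000767736048947143
knob n 116 [ 0.52389802 -0.17618693  0.037175
[... 202 characters left out ...]
12), (197.410400390625, 192.42124938964844), 82.7703628540039) [[389.5386962890625, -281.906982421875], [580.4301147460938, -306.12249755859375], [605.2734985351562, -110.28155517578125], [414.382080078125, -86.0660400390625]]
black 0 0
orange 120 [0.58105123 0.15026726 0.12353285] [0.47106986 0.1325532  0.0069503 ] [0.59507799 0.20812881 0.13275715]
bin high 2070
((491.06689453125, 186.3414306640625), (147.87132263183594, 218.97598266601562), 79.12715148925781) [[369.597900390625, 134.38577270507812], [584.6428833007812, 93.080322265625], [612.535888671875, 238.29708862304688], [397.49090576171875, 279.6025390625]]
[82, 64, 106, 644, 400, 47, 62, 216, 149, 40, 62, 89, 79, 27, 3, 0, 0, 0, 0]
```

View pics/c.png

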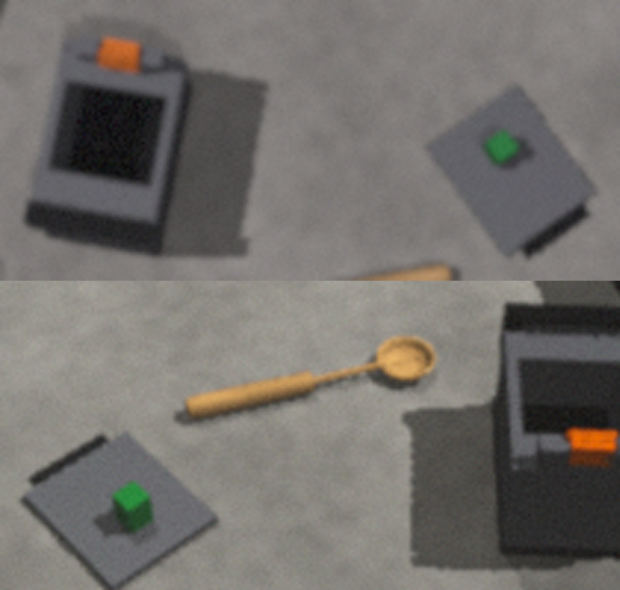

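The crops show the lid clearly, with its edges turned about 35° and the tongue at its lower right in the top view. They also show the bin's black rim at the front and its orange catch at the rear.

```bash
cat >> h.py <<'E'
def cast(n,uv,z):
    K,k1,p,A=cam(n); uv=np.atleast_2d(uv).astype(float)
    x=(uv[:,0]-K[0,2])/K[0,0]; y=(uv[:,1]-K[1,2])/K[1,1]; a,b=x,y
    for _ in range(6):
        s=1+k1*(a*a+b*b); a,b=x/s,y/s
    D=np.stack([a,b,1+0*a],-1)@A.T
    return p+D*((z-p[2])/D[:,2])[:,None]
E
python3 - <<'E'
from h import *
f=np.load("top0.npz"); I=f["im"]; P=pts("top",f["d"])
print("samples plate",I[262,405],I[270,395],"counter",I[235,380],I[270,440],"tongue",I[277,420],I[279,418],"seat",I[275,260],"rim",I[280,262],I[273,262])
for n in("top","scene"):
    f=np.load(n+"0.npz"); I=f["im"].astype(int); P=pts(n,cv2.medianBlur(f["d"],5))
    a,b,c,d=(370,436,226,292) if n=="top" else (208,282,236,298)
    s=I[c:d,a:b]; w=(s[...,2]-s[...,0]>3)&(s[...,1]-s[...,0]<10); w=w.astype(np.uint8)
    w=cv2.morphologyEx(w,cv2.MORPH_OPEN,np.ones((3,3),np.uint8)); k,lab,st,_=cv2.connectedComponentsWithStats(w); i=1+st[1:,4].argmax()
    cn=max(cv2.findContours((lab==i).astype(np.uint8),0,2)[0],key=cv2.contourArea)[:,0]+[a,c]
    q=cast(n,cn,.008)[:,:2]*1000; print(n,st[i],cv2.minAreaRect(q.astype(np.float32)))
    hsv=cv2.cvtColor(f["im"],cv2.COLOR_RGB2HSV)
    v,u=np.mgrid[0:480,0:640]
    g=(u>a)&(u<b)&(v>c)&(v<d)&(hsv[...,0]>45)&(hsv[...,0]<80)&(hsv[...,1]>80)
    bright=g&(I[...,1]>(I[g][:,1].max()*.8)); uv=np.argwhere(g)[:,::-1].mean(0); print("knob all @z.023",cast(n,uv,.023),g.sum())
    uv=np.argwhere(bright)[:,::-1].mean(0); print("knob bright @z.038",cast(n,uv,.038),bright.sum())
    # bin in its frame
    B=((u>230)&(u<305)&(v>200)&(v<295)) if n=="top" else ((u>365)&(u<435)&(v>190)&(v<290))
    yaw=np.deg2rad(-10.5); ex=np.array([np.cos(yaw),np.sin(yaw)]); ey=np.array([-ex[1],ex[0]])
    C=np.array([.5134,.1629]); X=(P[...,:2]-C)@ex; Y=(P[...,:2]-C)@ey
    seat=B&(np.abs(Y)<.05)&(np.abs(X)<.055)&(np.abs(P[...,2]-.101)<.007); print("seat z",np.median(P[seat][:,2]),P[seat][:,2].mean(),seat.sum())
    for x in np.arange(-.084,.09,.004):
        m=B&(np.abs(Y)<.035)&(np.abs(X-x)<.002)&(P[...,2]>.085)
        if m.sum()>2: print(f"{x:.3f} z {np.median(P[m][:,2]):.4f} rgb {I[m].mean(0).round()} {m.sum()}")
E
```

```text
samples plate [100  99 105] [ 99  98 105] counter [131 129 127] [129 125 124] tongue [38 35 40] [41 39 39] seat [34 34 39] rim [41 40 44] [44 44 46]
top [  8   7  49  47 993] ((499.56097412109375, -190.91648864746094), (117.40046691894531, 96.91399383544922), 36.44746398925781)
knob all @z.023 [[ 0.51839067 -0.1785902   0.023     ]] 82
knob bright @z.038 [[ 0.5176492  -0.17696714  0.038     ]] 60
seat z 0.10003242030400372 0.09974536393655406 731
-0.080 z 0.1093 rgb [40. 39. 41.] 64
-0.076 z 0.1124 rgb [37. 36. 38.] 48
-0.072 z 0.1128 rgb [36. 36. 38.] 48
-0.068 z 0.1122 rgb [39. 38. 40.] 46
-0.064 z 0.1112 rgb [57. 57. 60.] 42
-0.060 z 0.1029 rgb [83. 83. 87.] 38
-0.056 z 0.1014 rgb [ 98.  98. 103.] 45
-0.052 z 0.1011 rgb [101. 100. 106.] 44
-0.048 z 0.1005 rgb [101. 100. 106.] 47
-0.044 z 0.1007 rgb [101. 100. 106.] 45
-0.040 z 0.1008 rgb [101. 100. 106.] 45
-0.036 z 0.0999 rgb [94. 93. 99.] 45
-0.032 z 0.0975 rgb [74. 74. 78.] 25
0.048 z 0.0982 rgb [89. 88. 93.] 55
0.052 z 0.1005 rgb [ 99.  99. 104.] 44
0.056 z 0.1005 rgb [100.  97. 102.] 45
0.060 z 0.1024 rgb [119.  88.  76.] 67

[... 473 characters left out ...]
974055823 590
-0.080 z 0.1137 rgb [52. 51. 49.] 31
-0.076 z 0.1139 rgb [34. 33. 33.] 38
-0.072 z 0.1140 rgb [32. 31. 31.] 30
-0.068 z 0.1131 rgb [34. 33. 33.] 79
-0.064 z 0.1050 rgb [39. 38. 38.] 115
-0.060 z 0.1017 rgb [73. 72. 75.] 34
-0.056 z 0.1016 rgb [92. 92. 96.] 43
-0.052 z 0.1016 rgb [ 98.  98. 103.] 33
-0.048 z 0.1021 rgb [ 98.  99. 103.] 32
-0.044 z 0.1019 rgb [ 98.  98. 103.] 43
-0.040 z 0.1018 rgb [ 98.  98. 103.] 39
-0.036 z 0.1006 rgb [86. 86. 89.] 64
-0.032 z 0.0975 rgb [50. 50. 50.] 42
0.064 z 0.1237 rgb [118.  73.  50.] 17
0.068 z 0.1274 rgb [152.  91.  50.] 58
0.072 z 0.1263 rgb [161.  95.  50.] 54
0.076 z 0.1240 rgb [145.  92.  57.] 59
0.080 z 0.1057 rgb [58. 46. 40.] 435
```

```bash
cat >> h.py <<'E'
def Rt(th,lean=0):
    t=np.deg2rad(th); y=np.array([np.cos(t),np.sin(t),0]); z=np.array([0,0,-1.]); M=np.stack([np.cross(y,z),y,z],1)
    ly=np.array([-np.sin(t),np.cos(t),0])
    return R.from_rotvec(-np.deg2rad(lean)*ly).as_matrix()@M
def rel(p,M,p0=None,M0=None):
    s=monitor.read_state()
    if p0 is None: p0=s["position"]
    if M0 is None: M0=R.from_rotvec(s["orientation"]).as_matrix()
    d=M0.T@(np.array(p)-p0)/.025; w=R.from_matrix(M0.T@M).as_rotvec(degrees=True)/8
    print("t",d.round(3),"a",w.round(3))
E
python3 - <<'E'
from h import *
rel([.40,.25,.25],Rt(60)); rel([.517,-.1785,.15],Rt(36))
E
```

```text
t [-12.633  -9.959  -2.022] a [-0.012  0.     1.753]
t [-21.85  -25.143   2.002] a [-1.200e-02  3.000e-03  4.753e+00]
```

>>> arm_command([
  {"tx": -1, "ty": -0.8, "tz": -1},
  {"tx": -3, "ty": -2.3, "tz": -2, "az": 0.5},
  {"tx": -5, "ty": -4, "tz": -2, "az": 1},
  {"tx": -7, "ty": -5.5, "tz": -2, "az": 1.5},
  {"tx": -9, "ty": -7, "tz": -2, "az": 1.75},
  {"tx": -11, "ty": -8.5, "tz": -2, "az": 1.75},
  {"tx": -12.6, "ty": -10, "tz": -2, "az": 1.75},
  {"tx": -13.5, "ty": -11.5, "tz": -2, "az": 2},
], hand=70)

```text
$.moves[0]: bad value
```

```bash
python3 - <<'E'
from h import *
print(monitor.read_state()["position"]);rel([.517,-.1785,.12],Rt(36))
E
```

```text
[0.16486582 0.57620544 0.19908139]
t [-21.85  -25.141   3.202] a [-1.200e-02  3.000e-03  4.753e+00]
```

>>> arm_command([
  {"tx": -1, "ty": -0.8, "tz": -1, "ax": 0, "ay": 0, "az": 0},
  {"tx": -3, "ty": -2.3, "tz": -2, "ax": 0, "ay": 0, "az": 0.5},
  {"tx": -5, "ty": -4, "tz": -2, "ax": 0, "ay": 0, "az": 1},
  {"tx": -7, "ty": -5.5, "tz": -2, "ax": 0, "ay": 0, "az": 1.5},
  {"tx": -9, "ty": -7, "tz": -2, "ax": 0, "ay": 0, "az": 1.75},
  {"tx": -11, "ty": -8.5, "tz": -2, "ax": 0, "ay": 0, "az": 1.75},
  {"tx": -12.6, "ty": -10, "tz": -2, "ax": 0, "ay": 0, "az": 1.75},
  {"tx": -13.5, "ty": -11.5, "tz": -2, "ax": 0, "ay": 0, "az": 2},
], hand=70)

```text
time: 0.9
position: [0.3814, 0.2648, 0.2496]
orientation: [0.866, 3.02, 0.0]
wrist_force: [0.6, 0.2, 0.1]
grip_width: 0.0697
grasp_force: 0.0
```

```bash
python3 - <<'E'
from h import *
print(monitor.read_state()["position"]);rel([.517,-.1785,.12],Rt(36))
E
```

```text
[0.38140993 0.26475348 0.24964139]
t [-13.992 -12.165   5.187] a [2.000e-03 2.000e-03 2.751e+00]
```

>>> arm_command([
  {"tx": -1.4, "ty": -1.2, "tz": 0, "ax": 0, "ay": 0, "az": 0.5},
  {"tx": -14, "ty": -12.2, "tz": 2, "ax": 0, "ay": 0, "az": 2.75},
  {"tx": -14, "ty": -12.2, "tz": 2, "ax": 0, "ay": 0, "az": 2.75},
  {"tx": -14, "ty": -12.2, "tz": 2, "ax": 0, "ay": 0, "az": 2.75},
  {"tx": -14, "ty": -12.2, "tz": 2, "ax": 0, "ay": 0, "az": 2.75},
  {"tx": -14, "ty": -12.2, "tz": 3, "ax": 0, "ay": 0, "az": 2.75},
  {"tx": -14, "ty": -12.2, "tz": 4, "ax": 0, "ay": 0, "az": 2.75},
  {"tx": -14, "ty": -12.2, "tz": 5.2, "ax": 0, "ay": 0, "az": 2.75},
])

```text
time: 1.7
position: [0.4933, -0.1023, 0.1708]
orientation: [1.425, 2.796, 0.0]
wrist_force: [1.0, 0.4, 0.7]
grip_width: 0.07
grasp_force: 0.0
```

>>> arm_command([
  {"tx": 0, "ty": 0, "tz": 0, "ax": 0, "ay": 0, "az": 0},
  {"tx": 0, "ty": 0, "tz": 0, "ax": 0, "ay": 0, "az": 0},
])

```text
time: 1.9
position: [0.491, -0.0998, 0.1695]
orientation: [-1.428, -2.795, 0.0]
wrist_force: [-0.2, 0.1, 0.0]
grip_width: 0.0701
grasp_force: 0.0
```

```bash
python3 - <<'E'
from h import *
s=monitor.read_state();print(s["time"],s["position"],s["q"]);rel([.517,-.1785,.06],Rt(36))
im,d=vision.capture("scene"); cv2.imwrite("pics/s1.png",cv2.resize(im[150:330,160:400,::-1],None,fx=3.3,fy=3.3))
E
```

```text
1.9 [ 0.49100477 -0.09983728  0.16953813] [-3.38781101e-01  2.51018828e-01  1.75562585e+00  3.18462747e-04
  1.13794420e+00 -9.65222508e-01]
t [-3.17  -0.995  4.375] a [-0.01  -0.019 -0.014]
```

View pics/s1.png

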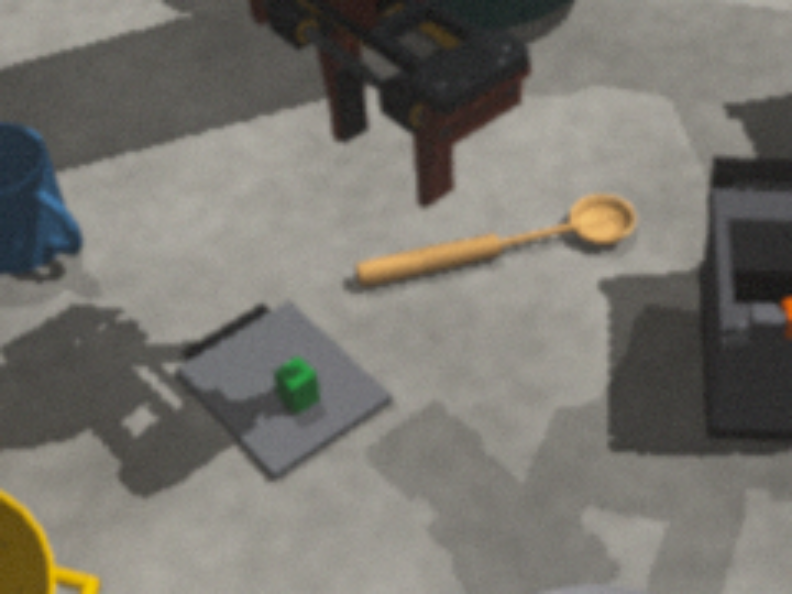

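The gripper hangs open at (390,130) in the crop, and its finger line runs along the lid's length. The lid, with its knob at (297,385), has not moved.

>>> arm_command([
  {"tx": -1.6, "ty": -0.5, "tz": 0.8, "ax": 0, "ay": 0, "az": 0},
  {"tx": -3.17, "ty": -1, "tz": 2, "ax": 0, "ay": 0, "az": 0},
  {"tx": -3.17, "ty": -1, "tz": 3.5, "ax": 0, "ay": 0, "az": 0},
  {"tx": -3.17, "ty": -1, "tz": 4.4, "ax": 0, "ay": 0, "az": 0},
  {"tx": -3.17, "ty": -1, "tz": 4.4, "ax": 0, "ay": 0, "az": 0},
  {"tx": -3.17, "ty": -1, "tz": 4.4, "ax": 0, "ay": 0, "az": 0},
])

```text
time: 2.55
position: [0.5186, -0.1771, 0.0615]
orientation: [1.423, 2.801, 0.0]
wrist_force: [0.5, -0.9, 1.3]
grip_width: 0.0701
grasp_force: 0.0
```

```bash
python3 - <<'E'
from h import *
s=monitor.read_state();print(s["time"],s["position"]);rel([.517,-.1785,.0115],Rt(36))
im,d=vision.capture("scene"); cv2.imwrite("pics/s2.png",cv2.resize(im[200:310,180:320,::-1],None,fx=5,fy=5))
E
```

```text
2.55 [ 0.51863752 -0.17707085  0.06145074]
t [-0.007 -0.087  1.998] a [0.001 0.001 0.016]
```

View pics/s2.png

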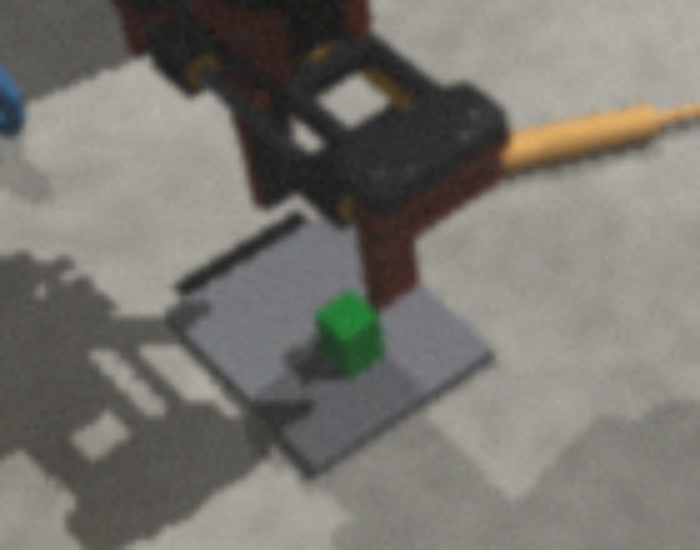

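The fingers straddle the knob, at (350,330) in the crop, along the lid's length. I'll go down and grip.

>>> arm_command([
  {"tx": 0, "ty": -0.08, "tz": 0.7, "ax": 0, "ay": 0, "az": 0},
  {"tx": 0, "ty": -0.08, "tz": 1.4, "ax": 0, "ay": 0, "az": 0},
  {"tx": 0, "ty": -0.08, "tz": 1.8, "ax": 0, "ay": 0, "az": 0},
  {"tx": 0, "ty": -0.08, "tz": 1.96, "ax": 0, "ay": 0, "az": 0},
  {"tx": 0, "ty": -0.08, "tz": 1.96, "ax": 0, "ay": 0, "az": 0},
])

```text
time: 3.1
position: [0.5171, -0.1794, 0.012]
orientation: [1.425, 2.799, -0.0]
wrist_force: [0.7, -0.4, 0.5]
grip_width: 0.07
grasp_force: 0.0
```

>>> arm_command([
  {"tx": 0, "ty": 0, "tz": 0, "ax": 0, "ay": 0, "az": 0},
  {"tx": 0, "ty": 0, "tz": 0, "ax": 0, "ay": 0, "az": 0},
  {"tx": 0, "ty": 0, "tz": 0, "ax": 0, "ay": 0, "az": 0},
  {"tx": 0, "ty": 0, "tz": 0, "ax": 0, "ay": 0, "az": 0},
  {"tx": 0, "ty": 0, "tz": 0, "ax": 0, "ay": 0, "az": 0},
  {"tx": 0, "ty": 0, "tz": 0, "ax": 0, "ay": 0, "az": 0},
  {"tx": 0, "ty": 0, "tz": 0, "ax": 0, "ay": 0, "az": 0},
  {"tx": 0, "ty": 0, "tz": 0, "ax": 0, "ay": 0, "az": 0},
], hand=15, squeeze=35)

```text
time: 3.9
position: [0.5169, -0.1795, 0.0116]
orientation: [1.425, 2.799, -0.0]
wrist_force: [0.3, 0.7, 0.4]
grip_width: 0.0215
grasp_force: 34.9
```

```bash
python3 - <<'E'
from h import *
s=monitor.read_state();print(s["time"],s["position"],s["wrist_force"],s["grasp_force"],s["grip_width"])
rel(s["position"]+[0,0,.16],Rt(36))
E
```

```text
3.9 [ 0.5168779  -0.17951494  0.01156196] [0.26234696 0.73979854 0.4450521 ] 34.91951644420624 0.021498526104835738
t [-1.0e-03  1.0e-03 -6.4e+00] a [0.001 0.002 0.004]
```

>>> arm_command([
  {"tx": 0, "ty": 0, "tz": -0.5, "ax": 0, "ay": 0, "az": 0},
  {"tx": 0, "ty": 0, "tz": -1.5, "ax": 0, "ay": 0, "az": 0},
  {"tx": 0, "ty": 0, "tz": -3, "ax": 0, "ay": 0, "az": 0},
  {"tx": 0, "ty": 0, "tz": -4.5, "ax": 0, "ay": 0, "az": 0},
  {"tx": 0, "ty": 0, "tz": -6, "ax": 0, "ay": 0, "az": 0},
  {"tx": 0, "ty": 0, "tz": -7, "ax": 0, "ay": 0, "az": 0},
  {"tx": 0, "ty": 0, "tz": -7.2, "ax": 0, "ay": 0, "az": 0},
  {"tx": 0, "ty": 0, "tz": -7.2, "ax": 0, "ay": 0, "az": 0},
])

```text
time: 4.7
position: [0.5169, -0.1796, 0.1923]
orientation: [1.425, 2.798, -0.0]
wrist_force: [-0.3, 0.2, -1.0]
grip_width: 0.0211
grasp_force: 34.9
```

```bash
cat >> h.py <<'E'
YAW=-10.5; S=np.array([.4411,.1763,.1013]); a_=np.deg2rad(YAW); EX=np.array([np.cos(a_),np.sin(a_),0]); EY=np.array([-EX[1],EX[0],0]); EZ=np.array([0,0,1.])
G=[.094,0,.0116]
def tcp(dx,dz,lean,dy=0):
    t=np.deg2rad(lean); return S+EX*dx+EY*dy+EZ*dz+(EX*np.cos(t)+EZ*np.sin(t))*G[0]+EY*G[1]+(EZ*np.cos(t)-EX*np.sin(t))*G[2]
def tongue():
    s=monitor.read_state(); M=R.from_rotvec(s["orientation"]).as_matrix(); # tool y=lid x, tool z=-lid z, tool x=lid y
    p=s["position"]-M[:,1]*G[0]-M[:,0]*G[1]+M[:,2]*G[2]-S
    print("t",s["time"],"tongue x,y,z mm",(1000*np.array([p@EX,p@EY,p[2]])).round(2),"lean",np.degrees(np.arcsin(M[2,1])).round(2),"yaw",np.degrees(np.arctan2(M[1,1],M[0,1])).round(2),"F",(np.array([s["wrist_force"]@EX,s["wrist_force"]@EY,s["wrist_force"][2]])).round(2),"T",np.round(s["wrist_torque"],2),"grip",round(s["grasp_force"],1),round(s["grip_width"]*1000,2))
E
python3 - <<'E'
from h import *
tongue(); rel(tcp(.025,.06,0),Rt(YAW,0)); rel(tcp(.025,.03,12),Rt(YAW,12))
E
```

```text
t 4.7 tongue x,y,z mm [  74.71 -404.39   79.31] lean 0.03 yaw 36.02 F [-0.32  0.13 -1.01] T [-0.04 -0.04 -0.01] grip 34.9 21.13
t [9.844 9.197 0.765] a [0.009 0.009 5.816]
t [9.975 9.074 1.193] a [-1.408 -0.6    5.795]
```

>>> arm_command([
  {"tx": 1, "ty": 1, "tz": 0, "ax": 0, "ay": 0, "az": 0.6},
  {"tx": 2.5, "ty": 2.3, "tz": 0, "ax": 0, "ay": 0, "az": 1.6},
  {"tx": 4, "ty": 3.7, "tz": 0, "ax": 0, "ay": 0, "az": 2.6},
  {"tx": 5.5, "ty": 5.1, "tz": 0, "ax": 0, "ay": 0, "az": 3.6},
  {"tx": 7, "ty": 6.5, "tz": 0, "ax": 0, "ay": 0, "az": 4.6},
  {"tx": 8.5, "ty": 7.9, "tz": 0, "ax": 0, "ay": 0, "az": 5.4},
  {"tx": 9.5, "ty": 8.8, "tz": 0, "ax": 0, "ay": 0, "az": 5.8},
  {"tx": 9.84, "ty": 9.2, "tz": 0, "ax": 0, "ay": 0, "az": 5.82},
])

```text
time: 5.5
position: [0.5563, 0.1588, 0.189]
orientation: [-2.412, -2.007, 0.004]
wrist_force: [0.1, -0.7, -1.3]
grip_width: 0.021
grasp_force: 34.9
```

>>> arm_command([
  {"tx": 0, "ty": 0, "tz": 0, "ax": 0, "ay": 0, "az": 0},
  {"tx": 0, "ty": 0, "tz": 0, "ax": 0, "ay": 0, "az": 0},
  {"tx": 0, "ty": 0, "tz": 0, "ax": 0, "ay": 0, "az": 0},
])

```text
time: 5.8
position: [0.5571, 0.1534, 0.1903]
orientation: [-2.416, -2.007, 0.004]
wrist_force: [0.4, 0.1, -1.6]
grip_width: 0.0213
grasp_force: 34.9
```

```bash
python3 - <<'E'
from h import *
tongue(); rel(tcp(.025,.03,12),Rt(YAW,12))
im,d=vision.capture("scene"); np.savez("s3.npz",im=im,d=d)
t,dt=vision.capture("top"); np.savez("t3.npz",im=t,d=dt)
a=cv2.resize(im[130:300,330:490,::-1],(480,510),interpolation=2); b=cv2.resize(t[180:300,220:320,::-1],(425,510)) [:, :320]
cv2.imwrite("pics/s3.png",np.hstack([a,b]))
E
```

```text
t 5.8 tongue x,y,z mm [24.23 -1.29 77.61] lean -0.12 yaw -10.58 F [ 0.37  0.14 -1.61] T [-0.08  0.04  0.  ] grip 34.9 21.29
t [ 0.058 -0.146  1.125] a [-1.515  0.011 -0.009]
```

View pics/s3.png

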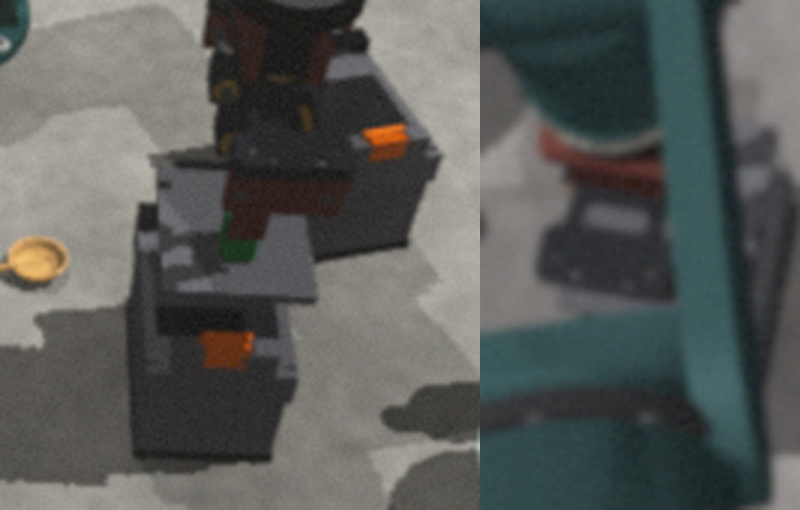

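The lid hangs level over the bin, its rear edge running from (158,297) to (317,298) in the crop, with the catch at (228,350) below it. I'll check how far it sits off centre.

```bash
python3 - <<'E'
from h import *
for uv,z in([382.7,228],.187),([435.7,228.5],.187),([382.7,230],.179),([435.7,230.5],.179):
    p=cast("scene",uv,z)[0]-S; print((1000*np.array([p@EX,p@EY])).round(1))
f=np.load("s3.npz"); I=f["im"].astype(int)
for row in (222,224,226): print(row,[(u,int(I[row,u].sum())) for u in list(range(377,388))+list(range(428,442))])
# catch lateral centre and posts
f=np.load("s3.npz"); hsv=cv2.cvtColor(f["im"],cv2.COLOR_RGB2HSV); o=(hsv[...,0]<15)&(hsv[...,1]>150); o[:235]=0;o[260:]=0;o[:,:385]=0;o[:,425:]=0
q=np.argwhere(o)[:,::-1]; print("catch px",q.min(0),q.max(0)); p=cast("scene",q.mean(0),.121)[0]-S; print((1000*np.array([p@EX,p@EY])).round(1))
f=np.load("top0.npz"); hsv=cv2.cvtColor(f["im"],cv2.COLOR_RGB2HSV); o=(hsv[...,0]<15)&(hsv[...,1]>150); o[:200]=0;o[230:]=0;o[:,:255]=0;o[:,290:]=0
q=np.argwhere(o)[:,::-1]; p=cast("top",q.mean(0),.123)[0]-S; print("top catch",(1000*np.array([p@EX,p@EY])).round(1))
E
```

```text
[161.6 -55.5]
[157.4  46.9]
[159.3 -54.4]
[155.1  48.9]
222 [(377, 183), (378, 190), (379, 179), (380, 190), (381, 158), (382, 142), (383, 148), (384, 173), (385, 192), (386, 182), (387, 187), (428, 251), (429, 267), (430, 269), (431, 273), (432, 262), (433, 267), (434, 299), (435, 355), (436, 368), (437, 374), (438, 372), (439, 373), (440, 374), (441, 385)]
224 [(377, 173), (378, 195), (379, 201), (380, 181), (381, 158), (382, 148), (383, 148), (384, 171), (385, 191), (386, 188), (387, 180), (428, 270), (429, 250), (430, 278), (431, 272), (432, 251), (433, 270), (434, 264), (435, 302), (436, 372), (437, 392), (438, 382), (439, 378), (440, 378), (441, 388)]
226 [(377, 182), (378, 168), (379, 204), (380, 176), (381, 161), (382, 142), (383, 143), (384, 165), (385, 175), (386, 178), (387, 177), (428, 265), (429, 265), (430, 261), (431, 269), (432, 254), (433, 267), (434, 273), (435, 324), (436, 369), (437, 399), (438, 394), (439, 399), (440, 395), (441, 411)]
catch px [397 240] [414 252]
[145.6  -0.7]
top catch [142.2  -0.5]
```

```bash
sed -i 's/^G=.*/G=[.094,.0015,.0116]/' h.py; python3 - <<'E'
from h import *
tongue(); rel(tcp(.018,.012,14.5,-.0005),Rt(YAW,14.5))
E
```

```text
t 5.9 tongue x,y,z mm [24.76 -2.7  78.17] lean -0.06 yaw -10.63 F [-0.16  0.25 -1.08] T [-0.12  0.05  0.  ] grip 34.9 21.33
t [ 0.096 -0.505  1.717] a [-1.82   0.008 -0.015]
```

>>> arm_command([
  {"tx": 0.1, "ty": -0.2, "tz": -0.2, "ax": -0.6, "ay": 0, "az": 0},
  {"tx": 0.1, "ty": -0.5, "tz": -0.2, "ax": -1.2, "ay": 0, "az": 0},
  {"tx": 0.1, "ty": -0.5, "tz": 0.2, "ax": -1.82, "ay": 0, "az": 0},
  {"tx": 0.1, "ty": -0.5, "tz": 0.7, "ax": -1.82, "ay": 0, "az": 0},
  {"tx": 0.1, "ty": -0.5, "tz": 1.3, "ax": -1.82, "ay": 0, "az": 0},
  {"tx": 0.1, "ty": -0.5, "tz": 1.6, "ax": -1.82, "ay": 0, "az": 0},
  {"tx": 0.1, "ty": -0.5, "tz": 1.7, "ax": -1.82, "ay": 0, "az": 0},
  {"tx": 0.1, "ty": -0.5, "tz": 1.7, "ax": -1.82, "ay": 0, "az": 0},
])

```text
time: 6.7
position: [0.5463, 0.1589, 0.1489]
orientation: [2.259, 1.876, 0.239]
wrist_force: [-0.3, -0.2, -1.8]
grip_width: 0.021
grasp_force: 34.9
```

```bash
python3 - <<'E'
from h import *
tongue(); rel(tcp(.018,.004,14.5,-.0005),Rt(YAW,14.5)); rel(tcp(.018,.003,14.5,-.0005),Rt(YAW,14.5))
im,d=vision.capture("scene"); cv2.imwrite("pics/s4.png",cv2.resize(im[150:300,340:470,::-1],None,fx=4,fy=4,interpolation=2))
E
```

```text
t 6.7 tongue x,y,z mm [18.57  0.7  12.75] lean 14.54 yaw -10.58 F [-0.25 -0.3  -1.76] T [-0.05  0.23  0.04] grip 34.9 21.04
t [-0.043 -0.11   0.335] a [ 0.004  0.005 -0.01 ]
t [-0.043 -0.12   0.374] a [ 0.004  0.005 -0.01 ]
```

View pics/s4.png

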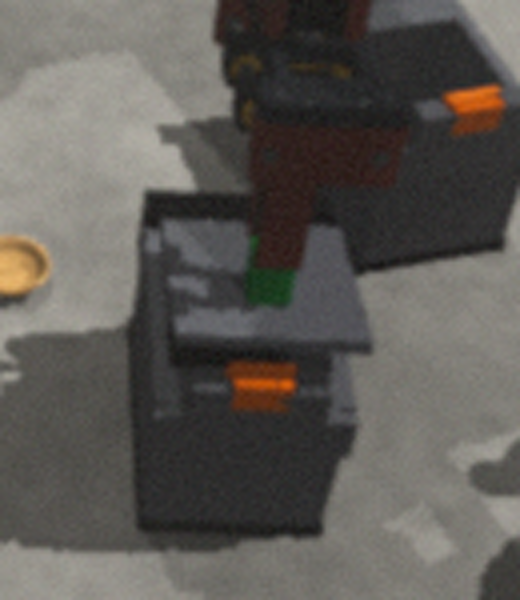

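The leaning lid is above the deck, with its rear edge from (175,355) to (370,350) above the orange catch at (262,385) and its front at (160,220), behind the rim.

```bash
python3 - <<'E'
from h import *
for uv,z in([383.75,238.7],.1477),([432.5,237.7],.1477),([380,205],.1013+.0128+.0115),([425,206],.1013+.0128+.0115),([375.5,255],.1013),([428.5,253],.1233):
    p=cast("scene",uv,z)[0]-S; print((1000*np.array([p@EX,p@EY])).round(1))
p=cast("scene",[[376.8,198.5],[378.5,252.5],[429.5,252.5]],.1133)-S; print((1000*np.c_[p@EX,p@EY]).round(1))
E
```

```text
[153.4 -48.3]
[145.4  50.3]
[ 31.5 -47.5]
[29.2 52.9]
[157.8 -60.1]
[165.5  44.7]
[[ -3.1 -51.8]
 [160.9 -55.3]
 [155.4  49.9]]
```

>>> arm_command([
  {"tx": -0.06, "ty": -0.04, "tz": 0.12, "ax": 0, "ay": 0, "az": 0},
  {"tx": -0.06, "ty": -0.08, "tz": 0.24, "ax": 0, "ay": 0, "az": 0},
  {"tx": -0.06, "ty": -0.12, "tz": 0.34, "ax": 0, "ay": 0, "az": 0},
  {"tx": -0.06, "ty": -0.12, "tz": 0.38, "ax": 0, "ay": 0, "az": 0},
  {"tx": -0.06, "ty": -0.12, "tz": 0.4, "ax": 0, "ay": 0, "az": 0},
  {"tx": -0.06, "ty": -0.12, "tz": 0.4, "ax": 0, "ay": 0, "az": 0},
  {"tx": -0.06, "ty": -0.12, "tz": 0.4, "ax": 0, "ay": 0, "az": 0},
])

```text
time: 7.45
position: [0.5456, 0.1581, 0.1386]
orientation: [2.258, 1.877, 0.24]
wrist_force: [0.1, 0.2, -2.1]
grip_width: 0.0209
grasp_force: 34.9
```

```bash
python3 -c "
from h import *
tongue()"
```

```text
t 7.45 tongue x,y,z mm [18.05 -0.31  2.44] lean 14.57 yaw -10.53 F [ 0.09  0.26 -2.06] T [-0.04  0.23 -0.02] grip 34.9 20.87
```

>>> arm_command([
  {"tx": 0, "ty": -0.005, "tz": 0.02, "ax": 0, "ay": 0, "az": 0},
  {"tx": 0, "ty": -0.01, "tz": 0.04, "ax": 0, "ay": 0, "az": 0},
  {"tx": 0, "ty": -0.01, "tz": 0.04, "ax": 0, "ay": 0, "az": 0},
])

```text
time: 7.75
position: [0.5455, 0.1581, 0.1375]
orientation: [2.258, 1.877, 0.24]
wrist_force: [-0.1, -0.2, -1.7]
grip_width: 0.0211
grasp_force: 34.9
```

>>> arm_command([
  {"tx": 0, "ty": -0.005, "tz": 0.02, "ax": 0, "ay": 0, "az": 0},
  {"tx": 0, "ty": -0.01, "tz": 0.04, "ax": 0, "ay": 0, "az": 0},
  {"tx": 0, "ty": -0.01, "tz": 0.04, "ax": 0, "ay": 0, "az": 0},
])

```text
time: 8.05
position: [0.5455, 0.158, 0.1364]
orientation: [2.258, 1.877, 0.239]
wrist_force: [0.3, -0.7, -1.6]
grip_width: 0.0211
grasp_force: 34.9
```

>>> arm_command([
  {"tx": 0, "ty": -0.005, "tz": 0.02, "ax": 0, "ay": 0, "az": 0},
  {"tx": 0, "ty": -0.005, "tz": 0.02, "ax": 0, "ay": 0, "az": 0},
  {"tx": 0, "ty": -0.005, "tz": 0.02, "ax": 0, "ay": 0, "az": 0},
])

```text
time: 8.35
position: [0.5456, 0.158, 0.136]
orientation: [2.258, 1.877, 0.24]
wrist_force: [-0.1, -0.1, -1.4]
grip_width: 0.0217
grasp_force: 34.9
```

```bash
python3 -c "
from h import *
tongue()"
```

```text
t 8.35 tongue x,y,z mm [17.99 -0.36 -0.19] lean 14.56 yaw -10.53 F [-0.13 -0.08 -1.39] T [-0.02  0.2  -0.  ] grip 34.9 21.65
```

>>> arm_command([
  {"tx": 0, "ty": -0.005, "tz": 0.02, "ax": 0, "ay": 0, "az": 0},
  {"tx": 0, "ty": -0.005, "tz": 0.02, "ax": 0, "ay": 0, "az": 0},
  {"tx": 0, "ty": -0.005, "tz": 0.02, "ax": 0, "ay": 0, "az": 0},
])

```text
time: 8.65
position: [0.5458, 0.1581, 0.1356]
orientation: [2.258, 1.877, 0.24]
wrist_force: [0.8, 0.1, 0.5]
grip_width: 0.0209
grasp_force: 34.9
```

>>> arm_command([
  {"tx": 0, "ty": -0.005, "tz": 0.02, "ax": 0, "ay": 0, "az": 0},
  {"tx": 0, "ty": -0.005, "tz": 0.02, "ax": 0, "ay": 0, "az": 0},
  {"tx": 0, "ty": -0.005, "tz": 0.02, "ax": 0, "ay": 0, "az": 0},
])

```text
time: 8.95
position: [0.546, 0.1581, 0.1352]
orientation: [2.258, 1.877, 0.241]
wrist_force: [1.2, -0.2, 0.8]
grip_width: 0.0215
grasp_force: 34.9
```

>>> arm_command([
  {"tx": 0, "ty": -0.005, "tz": 0.02, "ax": 0, "ay": 0, "az": 0},
  {"tx": 0, "ty": -0.005, "tz": 0.02, "ax": 0, "ay": 0, "az": 0},
  {"tx": 0, "ty": -0.005, "tz": 0.02, "ax": 0, "ay": 0, "az": 0},
])

```text
time: 9.25
position: [0.5462, 0.1581, 0.1348]
orientation: [2.258, 1.877, 0.241]
wrist_force: [1.4, 0.0, 2.5]
grip_width: 0.0213
grasp_force: 35.0
```

```bash
python3 -c "
from h import *
tongue()"
```

```text
t 9.25 tongue x,y,z mm [18.62 -0.18 -1.44] lean 14.62 yaw -10.53 F [1.38 0.31 2.48] T [-0.15  0.01 -0.06] grip 35.0 21.27
```

```bash
python3 -c "
from h import *
y=-.0003
for a in((.018,.0004,14),(.010,.0004,13.5),(.005,.0004,12.5)): rel(tcp(*a,y),Rt(-10.53,a[2]))"
```

```text
t [-0.003 -0.001 -0.037] a [ 0.078 -0.002 -0.   ]
t [-0.003 -0.307 -0.085] a [ 0.14  -0.002 -0.   ]
t [-0.003 -0.494 -0.069] a [ 0.265 -0.002 -0.   ]
```

>>> arm_command([
  {"tx": 0, "ty": 0, "tz": -0.06, "ax": 0.08, "ay": 0, "az": 0},
  {"tx": 0, "ty": -0.1, "tz": -0.08, "ax": 0.1, "ay": 0, "az": 0},
  {"tx": 0, "ty": -0.2, "tz": -0.1, "ax": 0.12, "ay": 0, "az": 0},
  {"tx": 0, "ty": -0.31, "tz": -0.1, "ax": 0.14, "ay": 0, "az": 0},
  {"tx": 0, "ty": -0.31, "tz": -0.1, "ax": 0.14, "ay": 0, "az": 0},
  {"tx": 0, "ty": -0.31, "tz": -0.1, "ax": 0.14, "ay": 0, "az": 0},
])

```text
time: 9.85
position: [0.5373, 0.1595, 0.1347]
orientation: [2.271, 1.888, 0.222]
wrist_force: [-0.5, -0.0, -1.7]
grip_width: 0.0211
grasp_force: 34.9
```

```bash
python3 -c "
from h import *
tongue()
y=-.0003
for a in((.006,.0003,13),(.003,.0003,12.5),(-.002,.0003,12)): rel(tcp(*a,y),Rt(-10.53,a[2]))"
```

```text
t 9.85 tongue x,y,z mm [ 8.88 -0.42  0.32] lean 13.42 yaw -10.52 F [-0.48 -0.1  -1.7 ] T [-0.08  0.26 -0.04] grip 34.9 21.15
t [ 0.006 -0.109  0.001] a [0.052 0.002 0.001]
t [ 0.006 -0.222  0.006] a [0.115 0.002 0.001]
t [ 0.006 -0.413 -0.007] a [0.177 0.002 0.001]
```

>>> arm_command([
  {"tx": 0, "ty": -0.055, "tz": 0, "ax": 0.025, "ay": 0, "az": 0},
  {"tx": 0, "ty": -0.11, "tz": 0, "ax": 0.05, "ay": 0, "az": 0},
  {"tx": 0, "ty": -0.16, "tz": 0.004, "ax": 0.085, "ay": 0, "az": 0},
  {"tx": 0, "ty": -0.22, "tz": 0.006, "ax": 0.115, "ay": 0, "az": 0},
  {"tx": 0, "ty": -0.22, "tz": 0.006, "ax": 0.115, "ay": 0, "az": 0},
  {"tx": 0, "ty": -0.22, "tz": 0.006, "ax": 0.115, "ay": 0, "az": 0},
])

```text
time: 10.45
position: [0.5324, 0.1605, 0.1335]
orientation: [2.281, 1.896, 0.208]
wrist_force: [0.9, -0.3, -1.2]
grip_width: 0.0214
grasp_force: 34.9
```

```bash
python3 -c "
from h import *
tongue()
y=-.0003
for a in((.001,.0003,12.3),(-.002,.0003,12)): rel(tcp(*a,y),Rt(-10.53,a[2]))"
```

```text
t 10.45 tongue x,y,z mm [ 3.43 -0.34  0.48] lean 12.52 yaw -10.54 F [ 0.9  -0.13 -1.25] T [-0.03  0.16 -0.01] grip 34.9 21.44
t [ 0.004 -0.095  0.   ] a [ 0.028  0.001 -0.001]
t [ 0.004 -0.21  -0.006] a [ 0.065  0.001 -0.001]
```

>>> arm_command([
  {"tx": 0, "ty": -0.02, "tz": -0.005, "ax": 0, "ay": 0, "az": 0},
  {"tx": 0, "ty": -0.04, "tz": -0.01, "ax": 0, "ay": 0, "az": 0},
  {"tx": 0, "ty": -0.04, "tz": -0.01, "ax": 0, "ay": 0, "az": 0},
])

```text
time: 10.75
position: [0.532, 0.1608, 0.1338]
orientation: [2.28, 1.896, 0.209]
wrist_force: [1.1, -0.1, -1.4]
grip_width: 0.0212
grasp_force: 34.9
```

```bash
python3 -c "
from h import *
tongue()"
```

```text
t 10.75 tongue x,y,z mm [ 3.   -0.13  0.73] lean 12.59 yaw -10.52 F [ 1.06  0.1  -1.39] T [-0.13 -0.18  0.03] grip 34.9 21.2
```

>>> arm_command([
  {"tx": 0, "ty": -0.02, "tz": -0.005, "ax": 0, "ay": 0, "az": 0},
  {"tx": 0, "ty": -0.04, "tz": -0.01, "ax": 0, "ay": 0, "az": 0},
  {"tx": 0, "ty": -0.04, "tz": -0.01, "ax": 0, "ay": 0, "az": 0},
])

```text
time: 11.05
position: [0.5317, 0.1611, 0.1342]
orientation: [2.28, 1.895, 0.211]
wrist_force: [4.1, 0.1, -0.8]
grip_width: 0.0214
grasp_force: 34.9
```

```bash
python3 -c "
from h import *
tongue()"
```

```text
t 11.05 tongue x,y,z mm [2.66 0.08 0.99] lean 12.66 yaw -10.53 F [ 4.01  0.8  -0.81] T [-0.16 -0.79  0.11] grip 34.9 21.4
```

```bash
python3 -c "
from h import *
y=-.0001
for a in((.0032,-.0003,12.3),(.0032,-.0003,10.5),(.0032,-.0003,9)): rel(tcp(*a,y),Rt(-10.53,a[2]))"
```

```text
t [-0.005  0.013  0.079] a [ 0.045 -0.005  0.001]
t [-0.005  0.024  0.197] a [ 0.27  -0.005  0.001]
t [-0.005  0.032  0.296] a [ 0.457 -0.005  0.001]
```

>>> arm_command([
  {"tx": 0, "ty": 0.03, "tz": 0.04, "ax": 0.02, "ay": 0, "az": 0},
  {"tx": 0, "ty": 0.035, "tz": 0.07, "ax": 0.05, "ay": 0, "az": 0},
  {"tx": 0, "ty": 0.04, "tz": 0.13, "ax": 0.16, "ay": 0, "az": 0},
  {"tx": 0, "ty": 0.045, "tz": 0.19, "ax": 0.27, "ay": 0, "az": 0},
  {"tx": 0, "ty": 0.045, "tz": 0.19, "ax": 0.27, "ay": 0, "az": 0},
  {"tx": 0, "ty": 0.045, "tz": 0.19, "ax": 0.27, "ay": 0, "az": 0},
])

```text
time: 11.65
position: [0.5331, 0.1605, 0.1292]
orientation: [2.305, 1.915, 0.175]
wrist_force: [4.4, 0.3, 1.7]
grip_width: 0.0213
grasp_force: 34.9
```

```bash
python3 -c "
from h import *
tongue()
y=-.0001
for a in((.003,-.0003,9.5),(.003,-.0003,8.5),(.003,-.0003,7.5)): rel(tcp(*a,y),Rt(-10.53,a[2]))"
```

```text
t 11.65 tongue x,y,z mm [ 2.97 -0.18 -0.43] lean 10.4 yaw -10.56 F [4.26 1.12 1.7 ] T [-0.13 -0.79  0.06] grip 34.9 21.27
t [0.007 0.009 0.054] a [ 0.112 -0.001 -0.003]
t [0.007 0.016 0.12 ] a [ 0.237 -0.001 -0.003]
t [0.007 0.021 0.186] a [ 0.362 -0.001 -0.003]
```

>>> arm_command([
  {"tx": 0, "ty": 0.03, "tz": -0.01, "ax": 0, "ay": 0, "az": 0},
  {"tx": 0, "ty": 0.03, "tz": -0.01, "ax": 0, "ay": 0, "az": 0},
  {"tx": 0, "ty": 0.03, "tz": -0.01, "ax": 0, "ay": 0, "az": 0},
])

```text
time: 11.95
position: [0.533, 0.1604, 0.1295]
orientation: [2.305, 1.916, 0.174]
wrist_force: [4.9, 0.4, 1.0]
grip_width: 0.021
grasp_force: 34.9
```

```bash
python3 -c "
from h import *
tongue()
y=-.0002
for a in((.0035,-.0003,9.5),(.0035,-.0003,8.5),(.0035,-.0003,7.5)): rel(tcp(*a,y),Rt(-10.53,a[2]))"
```

```text
t 11.95 tongue x,y,z mm [ 2.85 -0.33 -0.14] lean 10.36 yaw -10.53 F [4.73 1.33 1.01] T [-0.07 -0.7   0.07] grip 34.9 20.96
t [0.007 0.031 0.067] a [0.107 0.001 0.   ]
t [0.007 0.037 0.133] a [0.232 0.001 0.   ]
t [0.007 0.043 0.199] a [0.357 0.001 0.   ]
```

>>> arm_command([
  {"tx": 0, "ty": 0.03, "tz": 0, "ax": 0, "ay": 0, "az": 0},
  {"tx": 0, "ty": 0.05, "tz": 0, "ax": 0, "ay": 0, "az": 0},
  {"tx": 0, "ty": 0.05, "tz": 0, "ax": 0, "ay": 0, "az": 0},
  {"tx": 0, "ty": 0.05, "tz": 0, "ax": 0, "ay": 0, "az": 0},
])

```text
time: 12.35
position: [0.5333, 0.16, 0.1292]
orientation: [2.306, 1.917, 0.171]
wrist_force: [1.2, 1.1, -1.4]
grip_width: 0.0212
grasp_force: 34.9
```

```bash
python3 -c "
from h import *
tongue()
y=-.0002
for a in((.0035,-.0003,9.5),(.0035,-.0003,8.5),(.0035,-.0003,7.5)): rel(tcp(*a,y),Rt(-10.53,a[2]))"
```

```text
t 12.35 tongue x,y,z mm [ 3.17 -0.68 -0.24] lean 10.25 yaw -10.54 F [ 0.97  1.28 -1.41] T [ 0.03 -0.08 -0.02] grip 34.9 21.19
t [0.021 0.018 0.054] a [ 0.094  0.005 -0.001]
t [0.021 0.025 0.12 ] a [ 0.219  0.005 -0.001]
t [0.021 0.03  0.186] a [ 0.344  0.005 -0.001]
```

>>> arm_command([
  {"tx": 0.01, "ty": 0.01, "tz": 0.03, "ax": 0.05, "ay": 0, "az": 0},
  {"tx": 0.01, "ty": 0.02, "tz": 0.055, "ax": 0.1, "ay": 0, "az": 0},
  {"tx": 0.01, "ty": 0.025, "tz": 0.085, "ax": 0.155, "ay": 0, "az": 0},
  {"tx": 0.01, "ty": 0.025, "tz": 0.085, "ax": 0.155, "ay": 0, "az": 0},
])

```text
time: 12.75
position: [0.535, 0.16, 0.1273]
orientation: [2.32, 1.928, 0.152]
wrist_force: [-0.1, 0.5, -0.9]
grip_width: 0.0211
grasp_force: 34.9
```

```bash
python3 -c "
from h import *
tongue()
y=-.0005
for a in((.0035,-.0003,8),(.0035,-.0003,7),(.0035,-.0003,6)): rel(tcp(*a,y),Rt(-10.53,a[2]))"
```

```text
t 12.75 tongue x,y,z mm [ 4.31 -0.35 -0.19] lean 9.03 yaw -10.54 F [-0.17  0.51 -0.91] T [-0.09  0.21  0.01] grip 34.9 21.14
t [-0.004 -0.025  0.067] a [ 0.129  0.004 -0.002]
t [-0.004 -0.018  0.133] a [ 0.254  0.004 -0.002]
t [-0.004 -0.013  0.199] a [ 0.379  0.004 -0.002]
```

>>> arm_command([
  {"tx": 0, "ty": -0.01, "tz": 0.03, "ax": 0.06, "ay": 0, "az": 0},
  {"tx": 0, "ty": -0.015, "tz": 0.065, "ax": 0.13, "ay": 0, "az": 0},
  {"tx": 0, "ty": -0.015, "tz": 0.065, "ax": 0.13, "ay": 0, "az": 0},
])

```text
time: 13.05
position: [0.5349, 0.1601, 0.1259]
orientation: [2.331, 1.937, 0.135]
wrist_force: [-1.8, 0.1, 0.2]
grip_width: 0.0215
grasp_force: 34.9
```

```bash
python3 -c "
from h import *
tongue()"
```

```text
t 13.05 tongue x,y,z mm [ 3.7  -0.23  0.01] lean 7.99 yaw -10.55 F [-1.78 -0.19  0.19] T [-0.01  0.39 -0.01] grip 34.9 21.49
```

>>> arm_command([
  {"tx": 0, "ty": 0, "tz": 0.03, "ax": 0.06, "ay": 0, "az": 0},
  {"tx": 0, "ty": 0.005, "tz": 0.065, "ax": 0.13, "ay": 0, "az": 0},
  {"tx": 0, "ty": 0.005, "tz": 0.065, "ax": 0.13, "ay": 0, "az": 0},
])

```text
time: 13.35
position: [0.5356, 0.1602, 0.1245]
orientation: [2.342, 1.946, 0.119]
wrist_force: [-1.7, -0.2, 0.8]
grip_width: 0.0213
grasp_force: 34.9
```

```bash
python3 -c "
from h import *
tongue()"
```

```text
t 13.35 tongue x,y,z mm [ 3.97 -0.08  0.21] lean 7.0 yaw -10.54 F [-1.63 -0.55  0.8 ] T [-0.02  0.53 -0.  ] grip 34.9 21.27
```

>>> arm_command([
  {"tx": 0, "ty": 0, "tz": 0, "ax": 0, "ay": 0, "az": 0},
  {"tx": 0, "ty": 0, "tz": 0, "ax": 0, "ay": 0, "az": 0},
  {"tx": 0, "ty": 0, "tz": 0, "ax": 0, "ay": 0, "az": 0},
  {"tx": 0, "ty": 0, "tz": 0, "ax": 0, "ay": 0, "az": 0},
], hand=32)

```text
time: 13.75
position: [0.5361, 0.1602, 0.1247]
orientation: [2.341, 1.946, 0.121]
wrist_force: [0.7, -1.0, 0.4]
grip_width: 0.0316
grasp_force: 0.0
```

>>> arm_command([
  {"tx": 0, "ty": 0, "tz": -0.4, "ax": 0, "ay": 0, "az": 0},
  {"tx": 0, "ty": 0, "tz": -1, "ax": 0, "ay": 0, "az": 0},
  {"tx": 0, "ty": 0, "tz": -1.8, "ax": 0, "ay": 0, "az": 0},
  {"tx": 0, "ty": 0, "tz": -2.4, "ax": 0, "ay": 0, "az": 0},
  {"tx": 0, "ty": 0, "tz": -2.4, "ax": 0, "ay": 0, "az": 0},
])

```text
time: 14.25
position: [0.5301, 0.162, 0.1869]
orientation: [2.339, 1.945, 0.126]
wrist_force: [0.1, 0.5, -0.5]
grip_width: 0.032
grasp_force: 0.0
```

```bash
python3 - <<'E'
from h import *
tongue()
im,d=vision.capture("scene"); cv2.imwrite("pics/s5.png",cv2.resize(im[150:300,340:470,::-1],None,fx=4,fy=4,interpolation=2)); np.savez("s5.npz",im=im,d=d)
P=pts("scene",d)-S; hsv=cv2.cvtColor(im,cv2.COLOR_RGB2HSV); g=(hsv[...,0]>45)&(hsv[...,0]<80)&(hsv[...,1]>80); g[:,:340]=0;g[:,470:]=0
q=P[g]; q=q[q[:,2]>.02]; print("knob",len(q),(1000*np.c_[q@EX,q@EY,q[:,2]]).mean(0).round(1),(1000*np.percentile(q[:,2],[50,90,97])).round(1))
E
```

```text
t 14.25 tongue x,y,z mm [-1.67  0.74 62.17] lean 7.31 yaw -10.53 F [-0.01  0.51 -0.48] T [-0.07  0.09  0.06] grip 0.0 31.99
knob 481 [-58.3 -29.3 224.8] [227.  432.9 458.5]
```

View pics/s5.png

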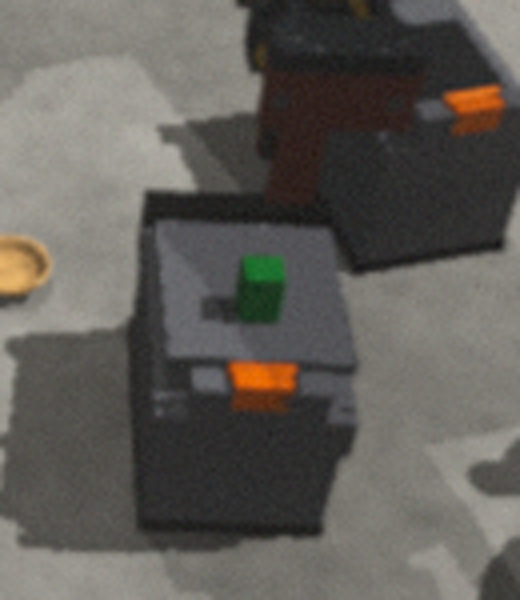

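The lid rests leaning on the orange catch (265,375), front edge behind the rim at (235,222) and knob at (262,290). The gripper is clear. Next I'll close the fingers and press down on the knob.

```bash
python3 - <<'E'
from h import *
for h in(.075,.055): rel(S+EX*.097+EY*.0+EZ*h,Rt(-10.53,4))
E
```

```text
t [-0.072  0.254  0.405] a [ 0.401 -0.008 -0.   ]
t [-0.073  0.154  1.199] a [ 0.401 -0.008 -0.   ]
```

>>> arm_command([
  {"tx": -0.07, "ty": 0.25, "tz": 0.1, "ax": 0.2, "ay": 0, "az": 0},
  {"tx": -0.07, "ty": 0.25, "tz": 0.4, "ax": 0.4, "ay": 0, "az": 0},
  {"tx": -0.07, "ty": 0.25, "tz": 0.4, "ax": 0.4, "ay": 0, "az": 0},
  {"tx": -0.07, "ty": 0.25, "tz": 0.4, "ax": 0.4, "ay": 0, "az": 0},
  {"tx": -0.07, "ty": 0.2, "tz": 0.8, "ax": 0.4, "ay": 0, "az": 0},
  {"tx": -0.07, "ty": 0.16, "tz": 1.1, "ax": 0.4, "ay": 0, "az": 0},
  {"tx": -0.07, "ty": 0.16, "tz": 1.1, "ax": 0.4, "ay": 0, "az": 0},
], hand=0, squeeze=10)

```text
time: 15.0
position: [0.5336, 0.1583, 0.1555]
orientation: [2.377, 1.976, 0.062]
wrist_force: [-0.5, -0.4, 0.6]
grip_width: 0.0004
grasp_force: 0.0
```

```bash
cat > t.py <<'E'
from h import *
s=monitor.read_state();p=s["position"]-S;print(s["time"],(1000*np.array([p@EX,p@EY,p[2]])).round(2),s["wrist_force"].round(2),round(s["grip_width"]*1000,1))
E
python3 t.py
```

```text
15.0 [94.25 -0.85 54.24] [-0.47 -0.42  0.6 ] 0.4
```

>>> arm_command([
  {"tx": 0, "ty": 0.05, "tz": 0.04, "ax": 0, "ay": 0, "az": 0},
  {"tx": 0, "ty": 0.05, "tz": 0.08, "ax": 0, "ay": 0, "az": 0},
  {"tx": 0, "ty": 0.05, "tz": 0.12, "ax": 0, "ay": 0, "az": 0},
  {"tx": 0, "ty": 0.05, "tz": 0.12, "ax": 0, "ay": 0, "az": 0},
])

```text
time: 15.4
position: [0.5368, 0.1582, 0.1544]
orientation: [2.376, 1.975, 0.066]
wrist_force: [-0.3, -0.1, -0.9]
grip_width: 0.0005
grasp_force: 0.0
```

>>> arm_command([
  {"tx": 0, "ty": 0, "tz": 0.02, "ax": 0, "ay": 0, "az": 0},
  {"tx": 0, "ty": 0, "tz": 0.04, "ax": 0, "ay": 0, "az": 0},
  {"tx": 0, "ty": 0, "tz": 0.04, "ax": 0, "ay": 0, "az": 0},
])

```text
time: 15.7
position: [0.5367, 0.1581, 0.1533]
orientation: [2.376, 1.975, 0.066]
wrist_force: [1.4, -0.1, -0.4]
grip_width: 0.0005
grasp_force: 0.0
```

>>> arm_command([
  {"tx": 0, "ty": 0, "tz": 0.02, "ax": 0, "ay": 0, "az": 0},
  {"tx": 0, "ty": 0, "tz": 0.04, "ax": 0, "ay": 0, "az": 0},
  {"tx": 0, "ty": 0, "tz": 0.04, "ax": 0, "ay": 0, "az": 0},
])

```text
time: 16.0
position: [0.5367, 0.1581, 0.1522]
orientation: [2.376, 1.975, 0.066]
wrist_force: [0.4, -1.5, 0.4]
grip_width: 0.0001
grasp_force: 0.0
```

```bash
python3 t.py
```

```text
16.0 [97.34 -0.44 50.94] [ 0.45 -1.48  0.4 ] 0.1
```

>>> arm_command([
  {"tx": 0, "ty": 0, "tz": 0.02, "ax": 0, "ay": 0, "az": 0},
  {"tx": 0, "ty": 0, "tz": 0.04, "ax": 0, "ay": 0, "az": 0},
  {"tx": 0, "ty": 0, "tz": 0.04, "ax": 0, "ay": 0, "az": 0},
])

```text
time: 16.3
position: [0.5368, 0.1582, 0.1512]
orientation: [2.376, 1.975, 0.066]
wrist_force: [-0.1, -0.0, 0.7]
grip_width: 0.0008
grasp_force: 0.0
```

>>> arm_command([
  {"tx": 0, "ty": 0, "tz": 0.02, "ax": 0, "ay": 0, "az": 0},
  {"tx": 0, "ty": 0, "tz": 0.03, "ax": 0, "ay": 0, "az": 0},
  {"tx": 0, "ty": 0, "tz": 0.03, "ax": 0, "ay": 0, "az": 0},
])

```text
time: 16.6
position: [0.5369, 0.1581, 0.1506]
orientation: [2.376, 1.975, 0.066]
wrist_force: [-0.3, 0.3, -0.0]
grip_width: 0.0003
grasp_force: 0.0
```

>>> arm_command([
  {"tx": 0, "ty": 0, "tz": 0.02, "ax": 0, "ay": 0, "az": 0},
  {"tx": 0, "ty": 0, "tz": 0.03, "ax": 0, "ay": 0, "az": 0},
  {"tx": 0, "ty": 0, "tz": 0.03, "ax": 0, "ay": 0, "az": 0},
])

```text
time: 16.9
position: [0.5369, 0.1581, 0.1498]
orientation: [2.376, 1.975, 0.066]
wrist_force: [0.4, 0.0, -0.5]
grip_width: 0.0006
grasp_force: 0.0
```

```bash
python3 t.py
```

```text
16.9 [97.54 -0.41 48.51] [ 0.38  0.   -0.5 ] 0.6
```

>>> arm_command([
  {"tx": 0, "ty": 0, "tz": 0.02, "ax": 0, "ay": 0, "az": 0},
  {"tx": 0, "ty": 0, "tz": 0.04, "ax": 0, "ay": 0, "az": 0},
  {"tx": 0, "ty": 0, "tz": 0.04, "ax": 0, "ay": 0, "az": 0},
])

```text
time: 17.2
position: [0.537, 0.1581, 0.1487]
orientation: [2.376, 1.975, 0.066]
wrist_force: [-0.3, 0.3, 0.8]
grip_width: 0.0003
grasp_force: 0.0
```

>>> arm_command([
  {"tx": 0, "ty": 0, "tz": 0.02, "ax": 0, "ay": 0, "az": 0},
  {"tx": 0, "ty": 0, "tz": 0.03, "ax": 0, "ay": 0, "az": 0},
  {"tx": 0, "ty": 0, "tz": 0.03, "ax": 0, "ay": 0, "az": 0},
])

```text
time: 17.5
position: [0.5371, 0.1581, 0.148]
orientation: [2.376, 1.975, 0.066]
wrist_force: [1.2, -0.6, 0.3]
grip_width: 0.0006
grasp_force: 0.0
```

```bash
python3 t.py
```

```text
17.5 [97.68 -0.42 46.74] [ 1.16 -0.62  0.27] 0.6
```

>>> arm_command([
  {"tx": 0, "ty": 0, "tz": 0.02, "ax": 0, "ay": 0, "az": 0},
  {"tx": 0, "ty": 0, "tz": 0.03, "ax": 0, "ay": 0, "az": 0},
  {"tx": 0, "ty": 0, "tz": 0.03, "ax": 0, "ay": 0, "az": 0},
])

```text
time: 17.8
position: [0.5371, 0.1581, 0.1473]
orientation: [2.376, 1.975, 0.066]
wrist_force: [-0.1, -1.2, 0.4]
grip_width: 0.0006
grasp_force: 0.0
```

>>> arm_command([
  {"tx": 0, "ty": 0, "tz": 0.02, "ax": 0, "ay": 0, "az": 0},
  {"tx": 0, "ty": 0, "tz": 0.03, "ax": 0, "ay": 0, "az": 0},
  {"tx": 0, "ty": 0, "tz": 0.03, "ax": 0, "ay": 0, "az": 0},
])

```text
time: 18.1
position: [0.5372, 0.1581, 0.1466]
orientation: [2.376, 1.975, 0.066]
wrist_force: [-0.3, 0.4, -0.5]
grip_width: 0.0007
grasp_force: 0.0
```

```bash
python3 t.py
```

```text
18.1 [97.78 -0.4  45.27] [-0.28  0.41 -0.45] 0.7
```

```bash
python3 - <<'E'
from h import *
f=np.load("s5.npz"); im,d=f["im"],f["d"]
P=pts("scene",d)-S; hsv=cv2.cvtColor(im,cv2.COLOR_RGB2HSV); g=(hsv[...,0]>45)&(hsv[...,0]<80)&(hsv[...,1]>80); b=np.zeros_like(g); b[210:235,395:415]=1; g&=b
br=g&(im[...,1]>.85*im[g][:,1].max())
for m in(g,br):
    q=P[m]; print(m.sum(),np.median(1000*np.c_[q@EX,q@EY,q[:,2]],axis=0).round(1),(1000*np.percentile(q[:,2],[50,90,97])).round(1))
b[:]=0; b[205:238,381:425]=1; m=b&~g&(np.abs(P@EY)<.045); q=P[m]; X=q@EX; ok=(q[:,2]>.004)&(q[:,2]<.035)&(X>.02)&(X<.13); c=np.polyfit(X[ok],q[ok,2],1); print("lean",np.degrees(np.arctan(c[0])),"z at x=4",c[1]*1000+4*c[0],ok.sum())
E
```

```text
170 [100.7  -0.9  45.8] [45.8 50.9 52.2]
54 [90.7  0.8 50.2] [ 50.2  51.5 314.3]
lean 7.387850232786127 z at x=4 8.651809632556262 1087
```

```bash
cat > k.py <<'E'
from h import *
im,d=vision.capture("scene")
P=pts("scene",d)-S; hsv=cv2.cvtColor(im,cv2.COLOR_RGB2HSV); g=(hsv[...,0]>45)&(hsv[...,0]<80)&(hsv[...,1]>80); b=np.zeros_like(g); b[205:240,385:420]=1; g&=b
q=P[g]; uv=np.argwhere(g)[:,::-1]; print(g.sum(),uv.min(0),uv.max(0),np.median(1000*np.c_[q@EX,q@EY,q[:,2]],axis=0).round(1))
b[:]=0; b[205:242,381:428]=1; X=P@EX; m=b&~g&(np.abs(P@EY)<.045)&(P[...,2]>.0)&(P[...,2]<.035)&(X>.06)&(X<.13); c=np.polyfit(X[m],P[m][:,2],1); print("lean",np.degrees(np.arctan(c[0])),"z at 130",c[1]*1000+130*c[0],m.sum())
np.savez("k.npz",im=im,d=d)
E
python3 k.py; python3 - <<'E'
import cv2,numpy as np
f=np.load("k.npz"); cv2.imwrite("pics/s6.png",cv2.resize(f["im"][170:280,350:450,::-1],None,fx=5,fy=5,interpolation=2))
E
```

```text
170 [399 214] [410 229] [101.1  -0.7  44.8]
lean 7.1424721639205035 z at 130 24.922538885507535 738
```

View pics/s6.png

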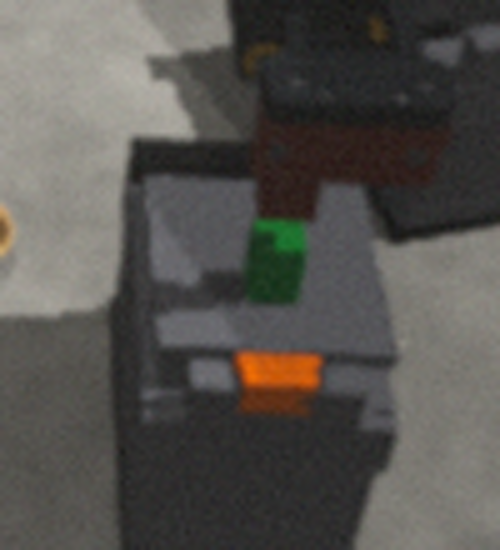

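The finger tip ends at about (285,220), right at the knob top's far edge, so it is either above the knob or just in front of it. I'll use depth to tell which.

```bash
python3 - <<'E'
from h import *
f=np.load("k.npz"); P=pts("scene",f["d"])-S; I=f["im"]
for v in range(198,232,2):
    print(v,[tuple((1000*np.array([P[v,u]@EX,P[v,u]@EY,P[v,u,2]])).round(0).astype(int).tolist()) for u in(404,408)],I[v,404],I[v,408])
K,k1,p,A=cam("scene")
for X,Y,Z in((97.8,0,45),(92,0,49),(103,0,50),(80,0,47)):
    w=A.T@(S+EX*X/1e3+EY*Y/1e3+EZ*Z/1e3-p); print((X,Z),K[:2,:2]@(w[:2]/w[2])+K[:2,2])
E
```

```text
198 [(169, -29, 172), (170, -22, 173)] [48 39 38] [47 31 30]
200 [(169, -28, 167), (168, -21, 167)] [42 38 40] [47 35 31]
202 [(171, -28, 164), (169, -20, 163)] [49 39 35] [44 29 25]
204 [(165, -26, 154), (170, -20, 159)] [46 32 30] [45 32 26]
206 [(102, -10, 90), (103, -3, 91)] [42 28 26] [50 33 33]
208 [(103, -9, 85), (105, -2, 87)] [43 29 31] [44 28 27]
210 [(103, -9, 80), (103, -1, 81)] [45 31 29] [45 33 24]
212 [(103, -8, 74), (103, 0, 75)] [46 30 26] [40 27 22]
214 [(81, -2, 47), (81, 7, 48)] [35 93 43] [36 82 38]
216 [(90, -3, 51), (91, 5, 52)] [31 83 39] [ 33 113  46]
218 [(96, -4, 50), (96, 5, 51)] [22 64 29] [ 26 114  45]
220 [(101, -4, 49), (99, 5, 48)] [30 57 31] [28 80 39]
222 [(103, -3, 45), (100, 6, 43)] [25 52 28] [27 50 30]
224 [(102, -2, 39), (103, 6, 40)] [32 60 36] [25 55 28]
226 [(103, -1, 33), (104, 7, 35)] [21 53 27] [28 55 29]
228 [(102, 0, 27), (105, 7, 30)] [27 53 33] [32 59 40]
230 [(105, 0, 24), (103, 9, 22)] [42 55 43] [48 62 47]
(97.8, 45) [405.30819113 220.44260675]
(92, 49) [405.37278596 217.13220038]
(103, 50) [405.90552969 220.53011791]
(80, 47) [404.7344419  213.79991727]
```

Depth puts the closed finger tips at z ≈ 72 mm above the seat, about 22 mm over the knob top at ≈50. So with the fingers closed the tip is well behind the stated TCP, and I can go on down until I feel contact.

>>> arm_command([
  {"tx": 0, "ty": 0, "tz": 0.06, "ax": 0, "ay": 0, "az": 0},
  {"tx": 0, "ty": 0, "tz": 0.12, "ax": 0, "ay": 0, "az": 0},
  {"tx": 0, "ty": 0, "tz": 0.12, "ax": 0, "ay": 0, "az": 0},
])

```text
time: 18.45
position: [0.5372, 0.158, 0.1433]
orientation: [2.376, 1.975, 0.065]
wrist_force: [0.4, 0.7, 0.2]
grip_width: 0.0005
grasp_force: 0.0
```

```bash
python3 t.py; python3 k.py; python3 - <<'E'
from h import *
f=np.load("k.npz"); P=pts("scene",f["d"])-S
for v in range(208,222): print(v,[tuple((1000*np.array([P[v,u]@EX,P[v,u]@EY,P[v,u,2]])).round(0).astype(int).tolist()) for u in(403,405,407)],f["im"][v,405])
print(r.grip_point_offset,[a for a in dir(r) if a[0]!="_"])
E
```

```text
18.45 [97.79 -0.51 42.02] [0.36 0.69 0.19] 0.5
163 [399 214] [411 229] [101.6  -1.   44.4]
lean 7.35361000491395 z at 130 24.84918269307608 733
208 [(103, -12, 86), (102, -7, 84), (103, -4, 86)] [49 33 29]
209 [(104, -11, 83), (103, -7, 83), (104, -3, 83)] [47 35 30]
210 [(103, -11, 80), (101, -6, 78), (104, -3, 81)] [46 34 27]
211 [(103, -10, 77), (104, -7, 79), (103, -2, 78)] [50 34 29]
212 [(103, -10, 74), (103, -6, 74), (103, -2, 75)] [48 34 28]
213 [(102, -9, 71), (105, -6, 74), (102, -1, 71)] [44 28 24]
214 [(104, -9, 70), (104, -5, 70), (103, -1, 69)] [45 44 30]
215 [(88, -5, 51), (87, -1, 50), (86, 4, 50)] [42 76 41]
216 [(89, -5, 49), (89, -1, 50), (90, 3, 50)] [31 74 35]
217 [(92, -5, 49), (96, -2, 54), (92, 3, 49)] [24 63 31]
218 [(96, -6, 50), (97, -2, 51), (96, 3, 51)] [32 69 37]
219 [(99, -6, 50), (98, -2, 50), (98, 3, 50)] [30 68 39]
220 [(102, -6, 50), (100, -2, 49), (102, 2, 51)] [27 57 31]
221 [(101, -5, 47), (102, -2, 48), (100, 3, 46)] [25 53 23]
-0.0187 ['MotionError', 'grip_point_offset']
```

>>> arm_command([
  {"tx": 0, "ty": 0, "tz": 0.1, "ax": 0, "ay": 0, "az": 0},
  {"tx": 0, "ty": 0, "tz": 0.2, "ax": 0, "ay": 0, "az": 0},
  {"tx": 0, "ty": 0, "tz": 0.3, "ax": 0, "ay": 0, "az": 0},
  {"tx": 0, "ty": 0, "tz": 0.4, "ax": 0, "ay": 0, "az": 0},
  {"tx": 0, "ty": 0, "tz": 0.4, "ax": 0, "ay": 0, "az": 0},
])

```text
time: 19.0
position: [0.5377, 0.1579, 0.1331]
orientation: [2.376, 1.975, 0.065]
wrist_force: [-0.6, 0.6, -0.5]
grip_width: 0.0004
grasp_force: 0.0
```

>>> arm_command([
  {"tx": 0, "ty": 0, "tz": 0.05, "ax": 0, "ay": 0, "az": 0},
  {"tx": 0, "ty": 0, "tz": 0.1, "ax": 0, "ay": 0, "az": 0},
  {"tx": 0, "ty": 0, "tz": 0.1, "ax": 0, "ay": 0, "az": 0},
])

```text
time: 19.3
position: [0.5381, 0.1579, 0.131]
orientation: [2.376, 1.975, 0.066]
wrist_force: [-0.6, -0.6, -0.1]
grip_width: 0.0006
grasp_force: 0.0
```

```bash
python3 t.py; python3 k.py; python3 - <<'E'
from h import *
f=np.load("k.npz"); P=pts("scene",f["d"])-S
for v in range(212,222): print(v,[tuple((1000*np.array([P[v,u]@EX,P[v,u]@EY,P[v,u,2]])).round(0).astype(int).tolist()) for u in(403,407)],f["im"][v,405])
E
```

```text
19.3 [98.75 -0.43 29.69] [-0.57 -0.57 -0.07] 0.6
107 [399 220] [410 229] [102.4  -0.7  37.6]
lean 7.023161956308755 z at 130 24.760413114028353 739
212 [(171, -26, 139), (169, -18, 138)] [47 32 32]
213 [(106, -10, 74), (105, -2, 74)] [46 32 25]
214 [(104, -9, 69), (105, -1, 71)] [47 32 28]
215 [(107, -9, 69), (102, 0, 65)] [45 29 30]
216 [(105, -8, 65), (104, 0, 64)] [49 37 30]
217 [(104, -8, 60), (104, 0, 62)] [50 33 31]
218 [(105, -8, 59), (106, 0, 60)] [41 28 23]
219 [(104, -7, 55), (106, 1, 57)] [42 35 32]
220 [(100, -6, 49), (101, 3, 49)] [29 47 26]
221 [(100, -5, 45), (101, 3, 46)] [25 51 28]
```

>>> arm_command([
  {"tx": 0, "ty": 0, "tz": 0.04, "ax": 0, "ay": 0, "az": 0},
  {"tx": 0, "ty": 0, "tz": 0.08, "ax": 0, "ay": 0, "az": 0},
  {"tx": 0, "ty": 0, "tz": 0.08, "ax": 0, "ay": 0, "az": 0},
])

```text
time: 19.65
position: [0.5384, 0.1579, 0.1292]
orientation: [2.376, 1.975, 0.066]
wrist_force: [-0.3, 0.0, 1.2]
grip_width: 0.0005
grasp_force: 0.3
```

>>> arm_command([
  {"tx": 0, "ty": 0, "tz": 0.02, "ax": 0, "ay": 0, "az": 0},
  {"tx": 0, "ty": 0, "tz": 0.04, "ax": 0, "ay": 0, "az": 0},
  {"tx": 0, "ty": 0, "tz": 0.04, "ax": 0, "ay": 0, "az": 0},
])

```text
time: 19.95
position: [0.5388, 0.158, 0.1284]
orientation: [2.375, 1.975, 0.067]
wrist_force: [-0.4, 0.2, 3.7]
grip_width: 0.0004
grasp_force: 1.4
```

>>> arm_command([
  {"tx": 0, "ty": 0, "tz": 0.02, "ax": 0, "ay": 0, "az": 0},
  {"tx": 0, "ty": 0, "tz": 0.04, "ax": 0, "ay": 0, "az": 0},
  {"tx": 0, "ty": 0, "tz": 0.04, "ax": 0, "ay": 0, "az": 0},
])

```text
time: 20.25
position: [0.5391, 0.158, 0.1275]
orientation: [2.375, 1.974, 0.068]
wrist_force: [1.2, 0.2, 4.0]
grip_width: 0.0008
grasp_force: 1.9
```

```bash
python3 t.py
```

```text
20.25 [99.73 -0.16 26.15] [1.16 0.23 4.  ] 0.8
```

>>> arm_command([
  {"tx": 0, "ty": -0.002, "tz": 0.02, "ax": 0, "ay": 0, "az": 0},
  {"tx": 0, "ty": -0.003, "tz": 0.04, "ax": 0, "ay": 0, "az": 0},
  {"tx": 0, "ty": -0.003, "tz": 0.04, "ax": 0, "ay": 0, "az": 0},
])

```text
time: 20.55
position: [0.5395, 0.158, 0.1266]
orientation: [2.375, 1.974, 0.069]
wrist_force: [2.2, 0.4, 5.4]
grip_width: 0.0004
grasp_force: 2.3
```

>>> arm_command([
  {"tx": 0, "ty": -0.002, "tz": 0.02, "ax": 0, "ay": 0, "az": 0},
  {"tx": 0, "ty": -0.003, "tz": 0.04, "ax": 0, "ay": 0, "az": 0},
  {"tx": 0, "ty": -0.003, "tz": 0.04, "ax": 0, "ay": 0, "az": 0},
])

```text
time: 20.85
position: [0.5375, 0.1577, 0.1245]
orientation: [2.377, 1.975, 0.063]
wrist_force: [0.3, 0.3, 1.1]
grip_width: 0.0005
grasp_force: 0.5
```

```bash
python3 t.py; python3 k.py
```

```text
20.85 [98.2  -0.76 23.19] [0.34 0.3  1.06] 0.5
107 [399 222] [410 231] [103.4  -0.2  33.3]
lean 4.503028805276969 z at 130 18.86744536442593 773
```

>>> arm_command([
  {"tx": 0, "ty": -0.002, "tz": 0.02, "ax": 0, "ay": 0, "az": 0},
  {"tx": 0, "ty": -0.003, "tz": 0.04, "ax": 0, "ay": 0, "az": 0},
  {"tx": 0, "ty": -0.003, "tz": 0.04, "ax": 0, "ay": 0, "az": 0},
])

```text
time: 21.2
position: [0.5379, 0.1578, 0.1238]
orientation: [2.376, 1.975, 0.065]
wrist_force: [-0.0, -0.4, 0.4]
grip_width: 0.0009
grasp_force: 0.0
```

>>> arm_command([
  {"tx": 0, "ty": -0.002, "tz": 0.02, "ax": 0, "ay": 0, "az": 0},
  {"tx": 0, "ty": -0.003, "tz": 0.04, "ax": 0, "ay": 0, "az": 0},
  {"tx": 0, "ty": -0.003, "tz": 0.04, "ax": 0, "ay": 0, "az": 0},
])

```text
time: 21.5
position: [0.5383, 0.1578, 0.123]
orientation: [2.376, 1.975, 0.066]
wrist_force: [-0.3, 1.0, -0.2]
grip_width: -0.0002
grasp_force: 0.1
```

```bash
python3 t.py; python3 k.py
```

```text
21.5 [98.9  -0.46 21.71] [-0.33  1.   -0.24] -0.2
104 [399 222] [410 232] [1.04e+02 1.00e-01 3.06e+01]
lean 3.708137933611388 z at 130 16.926500064341912 774
```

>>> arm_command([
  {"tx": 0, "ty": -0.002, "tz": 0.02, "ax": 0, "ay": 0, "az": 0},
  {"tx": 0, "ty": -0.003, "tz": 0.04, "ax": 0, "ay": 0, "az": 0},
  {"tx": 0, "ty": -0.003, "tz": 0.04, "ax": 0, "ay": 0, "az": 0},
])

```text
time: 21.85
position: [0.5386, 0.1578, 0.1222]
orientation: [2.376, 1.975, 0.066]
wrist_force: [0.8, 0.2, 0.3]
grip_width: 0.0006
grasp_force: 0.3
```

>>> arm_command([
  {"tx": 0, "ty": -0.002, "tz": 0.02, "ax": 0, "ay": 0, "az": 0},
  {"tx": 0, "ty": -0.003, "tz": 0.04, "ax": 0, "ay": 0, "az": 0},
  {"tx": 0, "ty": -0.003, "tz": 0.04, "ax": 0, "ay": 0, "az": 0},
])

```text
time: 22.15
position: [0.5388, 0.1579, 0.1213]
orientation: [2.375, 1.974, 0.067]
wrist_force: [1.4, -0.9, 2.2]
grip_width: 0.0007
grasp_force: 0.7
```

```bash
python3 t.py; python3 k.py; python3 - <<'E'
from h import *
f=np.load("k.npz"); P=pts("scene",f["d"])-S; X=1000*P@EX; Y=1000*P@EY; Z=1000*P[...,2]
b=np.zeros(X.shape,bool); b[195:250,378:430]=1
for y0 in(-40,-25,25,40):
    print(y0,[(x,round(float(np.median(Z[b&(abs(Y-y0)<6)&(abs(X-x)<5)&(Z>-5)&(Z<45)])),1)) for x in range(20,140,15)])
E
```

```text
22.15 [99.47 -0.32 19.96] [ 1.42 -0.89  2.16] 0.7
100 [399 223] [410 232] [104.5  -0.   31. ]
lean 2.5706257168076294 z at 130 14.508551472610772 776
-40 [(20, 9.2), (35, 9.9), (50, 10.9), (65, 12.0), (80, 12.5), (95, 12.2), (110, 13.3), (125, 14.1)]
-25 [(20, 9.1), (35, 9.9), (50, 10.6), (65, 11.4), (80, 12.4), (95, 12.7), (110, 13.4), (125, 13.9)]
25 [(20, nan), (35, nan), (50, 10.1), (65, 11.2), (80, 11.7), (95, 13.3), (110, 13.4), (125, 14.1)]
40 [(20, nan), (35, nan), (50, 10.0), (65, 11.0), (80, 11.8), (95, 13.0), (110, 13.5), (125, 14.1)]
  return _methods._mean(a, axis=axis, dtype=dtype,
  ret = ret.dtype.type(ret / rcount)
```

>>> arm_command([
  {"tx": 0, "ty": -0.002, "tz": 0.02, "ax": 0, "ay": 0, "az": 0},
  {"tx": 0, "ty": -0.003, "tz": 0.04, "ax": 0, "ay": 0, "az": 0},
  {"tx": 0, "ty": -0.003, "tz": 0.04, "ax": 0, "ay": 0, "az": 0},
])

```text
time: 22.5
position: [0.5376, 0.1578, 0.1197]
orientation: [2.377, 1.975, 0.064]
wrist_force: [-0.2, 0.8, -0.4]
grip_width: 0.0007
grasp_force: 0.0
```

>>> arm_command([
  {"tx": 0, "ty": -0.002, "tz": 0.02, "ax": 0, "ay": 0, "az": 0},
  {"tx": 0, "ty": -0.003, "tz": 0.04, "ax": 0, "ay": 0, "az": 0},
  {"tx": 0, "ty": -0.003, "tz": 0.04, "ax": 0, "ay": 0, "az": 0},
])

```text
time: 22.8
position: [0.538, 0.1578, 0.1189]
orientation: [2.376, 1.975, 0.065]
wrist_force: [-0.4, -0.4, 0.7]
grip_width: 0.0004
grasp_force: 0.0
```

```bash
python3 t.py; python3 k.py
```

```text
22.8 [98.68 -0.49 17.56] [-0.43 -0.42  0.71] 0.4
118 [399 224] [410 234] [1.053e+02 1.000e-01 2.760e+01]
lean 0.19489591528761085 z at 130 8.635687585988457 714
```

It snapped down: lean 0.2°, plate top about 8.6 mm above the seat, no force on the wrist. I'll retreat and verify.

>>> arm_command([
  {"tx": 0, "ty": 0, "tz": -0.5, "ax": 0, "ay": 0, "az": 0},
  {"tx": 0, "ty": 0, "tz": -1.5, "ax": 0, "ay": 0, "az": 0},
  {"tx": 0, "ty": 0, "tz": -3, "ax": 0, "ay": 0, "az": 0},
  {"tx": 0, "ty": 0, "tz": -4.5, "ax": 0, "ay": 0, "az": 0},
  {"tx": 0, "ty": 0, "tz": -4.8, "ax": 0, "ay": 0, "az": 0},
  {"tx": 0, "ty": 0, "tz": -4.8, "ax": 0, "ay": 0, "az": 0},
])

```text
time: 23.45
position: [0.5317, 0.1596, 0.2412]
orientation: [2.374, 1.973, 0.072]
wrist_force: [-0.7, 0.3, -0.6]
grip_width: 0.0003
grasp_force: 0.0
```

```bash
python3 t.py; python3 k.py; python3 - <<'E'
from h import *
f=np.load("k.npz"); cv2.imwrite("pics/s7.png",cv2.resize(f["im"][150:300,340:470,::-1],None,fx=4,fy=4,interpolation=2))
hsv=cv2.cvtColor(f["im"],cv2.COLOR_RGB2HSV); o=(hsv[...,0]<15)&(hsv[...,1]>150); o[:232]=0;o[260:]=0;o[:,:385]=0;o[:,425:]=0
q=np.argwhere(o)[:,::-1]; print("catch px",q.min(0),q.max(0),q.mean(0))
E
```

```text
23.45 [9.2110e+01 1.0000e-01 1.3993e+02] [-0.69  0.33 -0.6 ] 0.3
172 [399 219] [410 234] [ 1.044e+02 -1.000e-01  3.460e+01]
lean 0.20973851813600633 z at 130 8.59782791613805 707
catch px [397 240] [413 248] [405.14166667 243.85833333]
```

View pics/s7.png

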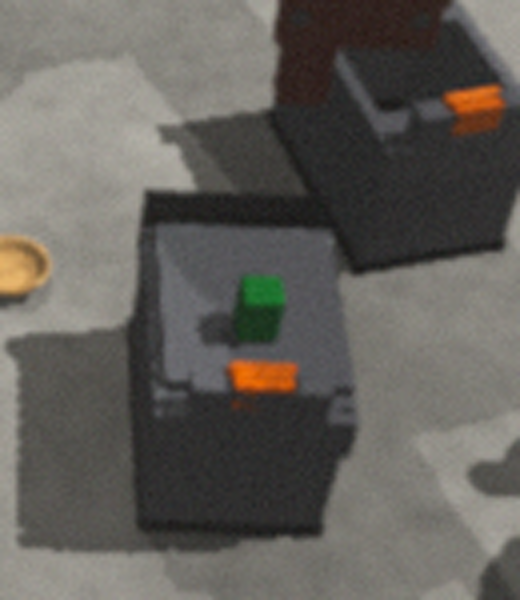

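The lid lies flat, its front edge at the rim (240,222). The orange catch (263,376) is over the rear edge at its original pixel position, and the gripper is clear.

```bash
python3 -c "
from bench import job
print(job.finish_job())"
```

```text
the job is handed in; nothing more can be done
None
```

The job is handed in at about 23.5 s: the lid lies flat on the far bin (lean about 0.2°), tongue under the rim and catch sprung over the rear edge, with peak wrist force readings of about 5–6 N; the result of the judging was not shown.

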